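# Lock a seed jar into the sowing rail with a swing-arm T-bolt

## Task

Set the green-lidded seed jar upright in the round nest of the sowing rail. Then take the clamp bolt from its slanted stand, drop its T head into the wide entry of the rail's slot with the arm pointing sideways, slide it to the end of the slot by the nest, and give it a quarter turn so that it locks with its arm over the jar's lid. Let go of everything, and leave the other two jars standing where they are.

Things in the scene. Friction and masses are not known exactly. Their poses are not given: they have to be found in the camera images.
- nest (a point): centre of the floor of the rail's round nest, a recess 60 mm across (mouth chamfered 2 mm) and 13 mm deep. The rail is a fixed aluminium block 231 mm long, 76 wide, its top 26 mm above the bench and flush with the nest's mouth. Axes of this point, rail_entry and rail_end: x along the slot from entry to nest, z up
- rail_entry (a point): centre of the wide entry of the rail's slot, level with the rail's top: an opening 54 mm long (x) and 24 mm wide (y) for the T head. The channel below, 24 mm wide, runs on under the lips towards the nest; its floor is 20 mm below the rail's top
- rail_end (a point): where the bolt's axis belongs at the slot's end, level with the rail's top, between two orange dashes; 90 mm from rail_entry, 62 mm before nest. The slot is 14 mm wide with 6 mm thick lips. Only here the channel widens to a chamber 50 mm across where the T head can turn. The shank meets the slot's end when the axis is 0.5 mm past this point
- bolt_handle (a point): centre of the orange grip block on top of the loose clamp bolt (280 g): 44 mm along bolt x, 18 mm along bolt y (grip across this), 36 mm high. Bolt z runs up its axis, x where its arm points. Right below the block is the arm, 18 mm wide, 10 mm thick, reaching 70 mm from the axis along x; then a spindle 18 mm across, 54 mm long, and the flange
- bolt_flange (a point): centre of the underside of the bolt's steel flange (48 mm across, 8 mm thick), on its axis, 90 mm below bolt_handle; same axes. Below it a shank 11 mm across and the T head: 40 mm long along bolt y, 18 mm wide along x, 8 mm thick, lower face 16.5 mm below this point. With the flange down on the rail the head hangs 2.5 mm below the lips; it turns either way
- bolt_pad (a point): centre of the underside of the small black pad under the arm, 60 mm out from the bolt's axis along bolt x and 60 mm above the flange's underside; same axes as bolt_handle. With bolt and jar in place it is 4 mm above the lid
- stand_seat (a point): where the centre of the flange's underside rests at the start on the fixed grey stand (block 63 x 68 mm), 52 mm above the bench; axes z up, x level. The bolt's top leans 30 degrees from vertical towards -x, its arm points to +x and rises. The socket holds the T head 16.5 mm deep with 2 mm play each side; the bolt comes out along its own z
- green_jar_mid (a point): middle of the loose glass seed jar with the GREEN lid (90 g), the one to lock; 52 mm across, 69 mm high, the point lies 34.5 mm above its underside
- red_jar_mid (a point): middle of the loose seed jar with the red lid, same size; a bystander
- white_jar_mid (a point): middle of the loose seed jar with the pale grey lid, same size; a bystander
Not all that is in view belongs to the job. Of the things like the part that bears green_jar_mid, leave any that is purple; of the rest the larger one is meant. Leave any red look-alike of the part that bears bolt_handle alone.

How it is judged:
By the outcome, as a careful person would: the job done as asked, in the order asked, and still so for the second after the job is handed in, with the robot touching nothing.
It also fails if it takes over 58 s, if anything falls off the work surface, if the arm or the gripper's body presses on something with over 40 N, if the wrist force passes 120 N, or if a joint passes its speed limit or range.

## Robot

A 6-joint arm with a two-finger parallel gripper is mounted at the origin on the work surface; the furniture and walls round the work are solid. World frame = base frame: x ahead of the robot, y to its left, z up, the work surface at z = 0. Lengths are in mm, angles in degrees, forces in N, time in s.
With the tool pointing down it reaches from about 350 to 850 mm from the base axis. Payload 8.1 kg.
Tool frame: the origin (TCP) lies at the very end of the fingers, on their centre line; the grasp point (between the pads) lies 19 mm behind it (r.grip_depth is the distance from the TCP to the grasp point, in mm); z points along the fingers, y is the direction in which the jaws open and shut (so a half turn about z gives the same grasp; the last joint's range is limited). The gripper opens to 85 mm and grips with 20 to 120 N. Pads are 22 mm wide; open, the fingers measure 114 mm over their backs; the gripper's body (76 mm by 85 mm) begins 54 mm behind the grasp point. The pads swing forward as they close: fully open they stand 13 mm farther back than shut.
Start: joints at [-80.695, 7.471, 85.268, -0, 87.261, -4.893], TCP at [147.183, -581.672, 231.292] pointing down, gripper open.
Joint ranges: [-169.43, 169.43], [-51.17, 129.36], [1.28, 143.12], [-76.62, 256.62], [0, 156.53], [-152.29, 152.29]. Speed limits (degrees/s): [136.94, 136.94, 159.86, 180, 180, 180].

## Interface

Orientations are given as [roll, pitch, yaw] about the fixed x, y, z axes, in that order (R = Rz(yaw) Ry(pitch) Rx(roll)).
In Python, from bench import status, viewer, hand_in, r gives the robot as it stands.
- The arm moves only by the shell command python3 -m crank 'ROWS' [OPENING] [FORCE]. ROWS is a JSON object of lists of equal length, an entry for each row: "slide": the shift along the tool's x, y, z in m, a list of three; "twist": the turn about the tool's z in rad. A call has 1 to 8 rows; each row shifts and turns the commanded pose from where the row before left it, along the tool's axes as they then stand; what a row does not reach is not made up. A row lasts 1/10 s, in which the tool goes at most 50 mm and 8.59 degrees, less where a joint would pass 70% of its speed; a pose out of reach is approached as far as the arm can. A call with a gripper value outside its range is refused whole. OPENING is the closure, from 0 (fully open) to 1 (shut), set as the call begins (- or left out, the last holds). The fingers move at their own pace and stop on an object; FORCE is the grip in N (left out, the last holds). Time passes only in rows, so rows that do not move let the fingers close. It gives the time, the measured TCP pose, the force and the opening at its end, in the units of the state.
- status.sense(): the state, without advancing time (a new reading comes with each control period).
- viewer.snapshot(name): name is "side" or "top" or "wrist"; returns a dict with "img" (480x640x3 uint8, red, green, blue), "fx", "fy", "cx", "cy" (pixels), "R" (3x3) and "t" (3): a world point X has camera coordinates R X + t; the wrist camera has in their place "hand_eye" (4x4, takes a point from camera to tool coordinates, whose origin is the TCP and whose axes are the flange's). Camera axes: x right, y down, z forward; pixel columns grow to the right and rows downward; lengths in mm; the calibration is good to about 2 mm. The wrist camera is an equidistant fisheye: a pixel r from the principal point sees the ray r / f radians off the axis. A picture is of the moment at which its call begins: read the wrist's pose just before it. There is no depth.
- hand_in(): hands the job in, once; it reports no verdict.
The state is a dict: "time": time; "joint_pos": joint angles; "qd": joint speeds; "joint_efforts": joint torques, N m; "tool_pos": TCP position; "tcp_rot": TCP orientation; "ft_force": force on the tool from outside, world axes, zero at the start; "wrist_torque": the same for the moment, N m; "finger_gap": finger opening in mm.
Only numpy, scipy, OpenCV 4.12 (cv2) and the standard library are available. Lean on these libraries where they do the work, as an engineer would, in place of code of your own. Each camera call takes 0.05 s, during which the arm holds its last target.

## Working session

There is one attempt and no reset: what is moved stays moved. The work goes in short steps, Python scripts to look and compute and a shell command to move; the robot and the scene stay as the last step left them, time stands still between calls to the robot, and variables do not carry over. Pictures are saved under pics/ and viewed, and the job is handed in when it is done.

```bash
ls; mkdir -p pics
python3 - <<'E'
from bench import status, viewer, r
import cv2,numpy as np,pickle
print(status.sense()); print(r.grip_depth)
for n in("side","top","wrist"):
    s=viewer.snapshot(n); cv2.imwrite(f"pics/{n}0.png",s["img"][:,:,::-1]); pickle.dump(s,open(f"{n}0.pkl","wb"))
    print(n,{k:np.round(v,4).tolist() for k,v in s.items() if k!="img"})
E
```

```text
pics
{'time': 0.0, 'joint_pos': array([-8.06947999e+01,  7.51425293e+00,  8.53278985e+01, -3.52982027e-04,
        8.72610001e+01, -4.89228486e+00]), 'qd': array([ 0.00126509,  0.04746645, -0.13889526,  0.06554747, -0.07138764,
       -0.03182726]), 'joint_efforts': array([-4.37264898e-03, -5.69396996e+01, -5.00562394e+01, -5.22130304e-04,
        1.48047408e-02,  4.47304990e-05]), 'tool_pos': array([ 147.09968301, -581.13848574,  230.26657071]), 'tcp_rot': array([-1.79897194e+02, -8.44577781e-03,  1.41974946e+01]), 'ft_force': array([-1.35748098,  0.4635652 ,  0.47531613]), 'wrist_torque': array([-0.0851077 ,  0.00354758, -0.02125277]), 'finger_gap': 85.27128823791759}
18.700000000000003
side {'fx': 506.1148, 'fy': 506.1148, 'cx': 321.8468, 'cy': 235.9617, 'R': [[-0.9072, -0.4208, -0.0003], [-0.173, 0.3736, -0.9113], [0.3836, -0.8266, -0.4117]], 't': [474.5962, 144.3105, 1177.7597]}
top {'fx': 557.7648, 'fy': 557.7648, 'cx': 317.6953, 'cy': 244.5328, 'R': [[-0.0094, -0.9999, -0.0063], [-0.9911, 0.0102, -0.1329], [0.1329, 0.005, -0.9911]], 't': [74.2188, 501.1767, 1525.6566]}
wrist {'fx': 371.6483, 'fy': 371.6483, 'cx': 315.4831, 'cy': 241.0356, 'hand_eye': [[0.0008, -0.9638, -0.2668, 66.0685], [1.0, 0.0011, -0.0008, -0.6735], [0.0011, -0.2668, 0.9638, -142.2272], [0.0, 0.0, 0.0, 1.0]]}
```

View pics/top0.png

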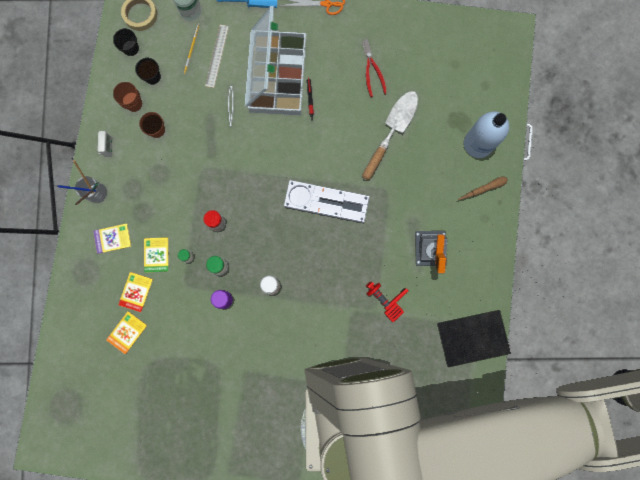

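View pics/side0.png

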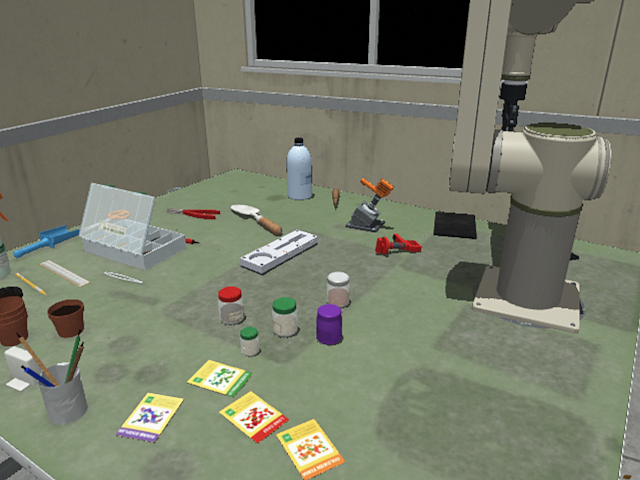

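View pics/wrist0.png

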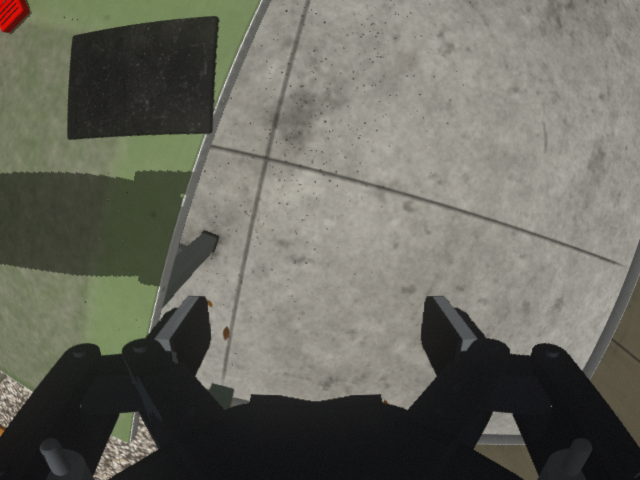

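Run:
```python
import cv2,numpy as np
t=cv2.imread("pics/top0.png"); s=cv2.imread("pics/side0.png")
a=cv2.resize(t[170:330,170:330],(480,480),interpolation=cv2.INTER_CUBIC)
b=cv2.resize(s[260:370,200:360],(320,220),interpolation=cv2.INTER_CUBIC)
c=np.zeros((480,800,3),np.uint8); c[:,:480]=a; c[:220,480:]=b
cv2.imwrite("pics/crop1.png",c)
a=cv2.resize(t[170:290,275:455],None,fx=4.4,fy=4.4,interpolation=cv2.INTER_CUBIC)
cv2.imwrite("pics/crop2.png",a)
a=cv2.resize(s[160:280,230:410],None,fx=4.4,fy=4.4,interpolation=cv2.INTER_CUBIC)
cv2.imwrite("pics/crop3.png",a)
```

```text
(no output)
```

View pics/crop1.png

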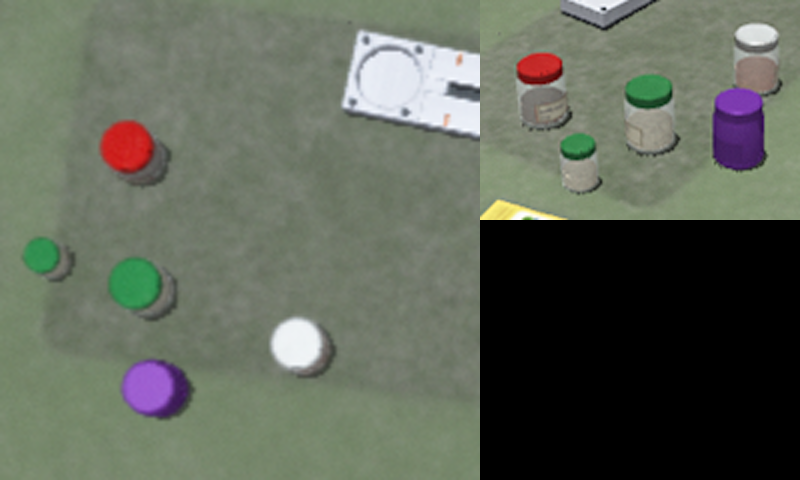

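View pics/crop2.png

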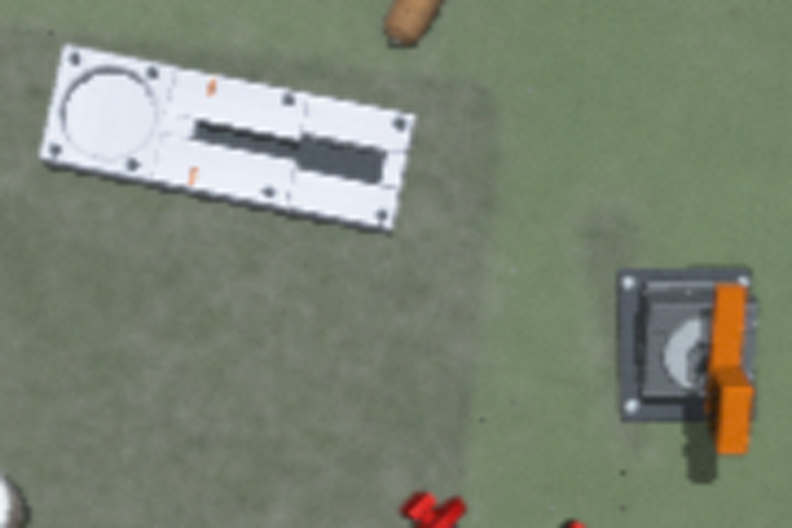

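View pics/crop3.png

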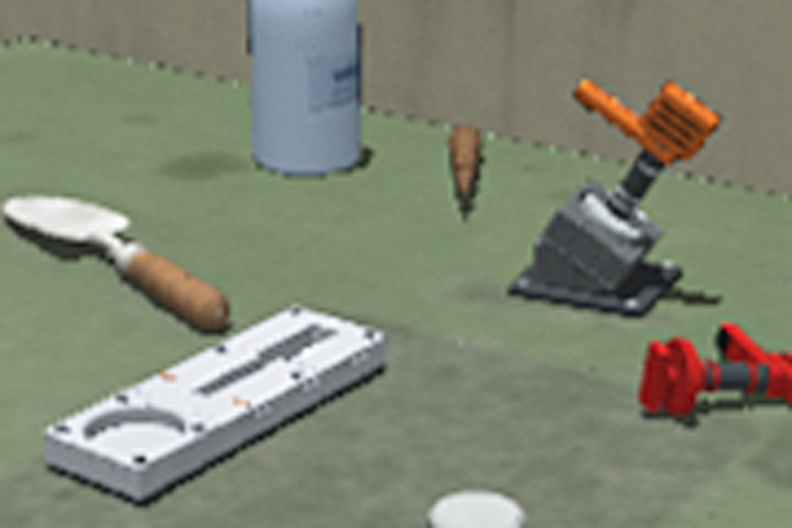

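```bash
cat > h.py <<'E'
import cv2,numpy as np,pickle
from scipy.spatial.transform import Rotation as Ro
def ray(s,u,v,pose=None):
    """returns origin, dir in world"""
    if "hand_eye" in s:
        x=np.array([(u-s["cx"])/s["fx"],(v-s["cy"])/s["fy"]]);th=np.hypot(*x)
        d=np.array([*(x*(np.sin(th)/th if th>0 else 1)),np.cos(th)])
        H=np.array(s["hand_eye"]);Rt=Ro.from_euler("xyz",pose[1],degrees=True).as_matrix()
        return Rt@H[:3,3]+np.array(pose[0]),Rt@H[:3,:3]@d
    R=np.array(s["R"]);t=np.array(s["t"])
    return -R.T@t,R.T@np.array([(u-s["cx"])/s["fx"],(v-s["cy"])/s["fy"],1])
def plane(s,u,v,z,pose=None):
    o,d=ray(s,u,v,pose);return o+d*(z-o[2])/d[2]
def tri(rs):
    A=np.zeros((3,3));b=np.zeros(3)
    for o,d in rs:
        d=d/np.linalg.norm(d);P=np.eye(3)-np.outer(d,d);A+=P;b+=P@o
    x=np.linalg.solve(A,b)
    return x,[np.linalg.norm(np.cross(x-o,d/np.linalg.norm(d))) for o,d in rs]
def proj(s,X,pose=None):
    if "hand_eye" in s:
        H=np.array(s["hand_eye"]);Rt=Ro.from_euler("xyz",pose[1],degrees=True).as_matrix()
        c=H[:3,:3].T@(Rt.T@(np.array(X)-pose[0])-H[:3,3]);rr=np.hypot(c[0],c[1]);th=np.arctan2(rr,c[2])
        return s["cx"]+s["fx"]*th*c[0]/rr,s["cy"]+s["fy"]*th*c[1]/rr
    c=np.array(s["R"])@np.array(X)+s["t"];return s["cx"]+s["fx"]*c[0]/c[2],s["cy"]+s["fy"]*c[1]/c[2]
def blobs(img,lo,hi,minA=20):
    h=cv2.cvtColor(img,cv2.COLOR_RGB2HSV);m=cv2.inRange(h,np.array(lo),np.array(hi))
    n,l,st,c=cv2.connectedComponentsWithStats(m)
    return m,l,[(i,st[i,4],c[i],st[i]) for i in range(1,n) if st[i,4]>=minA]
def grab(name,fn):
    from bench import status,viewer
    q=status.sense();s=viewer.snapshot(name);s["pose"]=(np.array(q["tool_pos"]),np.array(q["tcp_rot"]))
    cv2.imwrite(f"pics/{fn}.png",s["img"][:,:,::-1]);pickle.dump(s,open(fn+".pkl","wb"));return s
E
python3 - <<'E'
from h import *
T=pickle.load(open("top0.pkl","rb"));S=pickle.load(open("side0.pkl","rb"))
C={"green":((50,120,60),(75,255,255)),"red":((0,200,100),(4,255,255)),"purple":((130,120,60),(150,255,255)),"orange":((7,200,120),(16,255,255)),"white":((0,0,215),(180,25,255))}
for k,(lo,hi) in C.items():
    for n,s,z in(("top",T,69),("side",S,69)):
        m,l,b=blobs(s["img"],lo,hi,30)
        for i,a,c,st in b:
            if n=="top" and not(150<c[0]<460 and 170<c[1]<330):continue
            if n=="side" and not(200<c[0]<420 and 160<c[1]<360):continue
            print(k,n,a,np.round(c,1),st[:4],np.round(plane(s,*c,z),0))
E
```

```text
green top 98 [183.3 254.7] [178 249  12  12] [473. 436.  69.]
green top 224 [214.6 263.9] [207 256  17  17] [447. 350.  69.]
green top 42 [157.  269.8] [145 266  23   6] [432. 507.  69.]
green side 294 [283.8 305.3] [273 298  23  16] [441. 360.  69.]
green side 162 [248.3 332.9] [241 327  16  13] [454. 471.  69.]
red top 196 [212.1 218.5] [205 211  16  16] [572. 359.  69.]
red top 78 [372.6 288. ] [367 283  13  12] [377. -78.  69.]
red top 201 [394.6 307.1] [385 289  23  32] [ 325. -136.   69.]
red side 38 [208.5 211.3] [198 210  20   4] [891.   0.  69.]
red side 39 [203.2 216.1] [192 215  22   4] [882.  37.  69.]
red side 166 [408.7 244.3] [395 234  26  17] [293. -26.  69.]
red side 159 [382.5 245.2] [376 237  14  17] [351.   7.  69.]
red side 209 [228.4 293.8] [219 287  22  15] [568. 369.  69.]
purple top 310 [221.2 299. ] [211 290  21  19] [352. 331.  69.]
purple side 907 [329.  324.1] [317 304  25  41] [331. 383.  69.]
orange top 238 [440.5 253.9] [436 235  10  38] [ 468. -265.   69.]
orange side 68 [373.6 185.5] [362 179  24  15] [ 529. -428.   69.]
orange side 30 [387.3 190.4] [380 183  13  14] [ 472. -400.   69.]
white top 1617 [324.  200.3] [285 181  83  41] [620.  51.  69.]
white top 30 [151.2 250. ] [146 248  11   6] [487. 524.  69.]
white top 193 [268.4 284. ] [261 277  16  15] [391. 203.  69.]
white side 166 [245.6 209.4] [231 205  30  13] [800. -59.  69.]
white side 713 [278.9 247.4] [243 231  71  35] [582. 128.  69.]
white side 135 [337.8 276.7] [329 273  19   9] [389. 205.  69.]
```

```bash
cat >> h.py <<'E'
def need(x,y,z,yaw=None):
    from bench import status
    q=status.sense();p=np.array(q["tool_pos"]);R=Ro.from_euler("xyz",q["tcp_rot"],degrees=True).as_matrix()
    yw=np.degrees(np.arctan2(R[1,0],R[0,0]))
    a=np.radians(yaw if yaw is not None else yw)
    Rn=np.array([[np.cos(a),np.sin(a),0],[np.sin(a),-np.cos(a),0],[0,0,-1]])
    R0=np.array([[np.cos(np.radians(yw)),np.sin(np.radians(yw)),0],[np.sin(np.radians(yw)),-np.cos(np.radians(yw)),0],[0,0,-1]])
    d=np.array([x,y,z])-p
    print("t",round(q["time"],2),"now",p.round(1),"yaw",yw.round(2),"F",np.round(q["ft_force"],1),"M",np.round(q["wrist_torque"],2),"gap",round(q["finger_gap"],1),"j6",round(q["joint_pos"][5],1))
    print("slide mm (before twist)",(R0.T@d).round(1),"(after twist)",(Rn.T@d).round(1),"twist rad",round(np.radians(yw)-a,4))
E
python3 - <<'E'
from h import *
T=pickle.load(open("top0.pkl","rb"))
for p in((440,254),):print(plane(T,*p,130))
for p in((324,200),(299,195),(342,206),(286,206.5),(290,181),(369,194),(364.5,222)):print(p,plane(T,*p,26).round(1))
need(440,-240,260,0)
E
```

```text
[ 460.73062478 -250.41287368  130.        ]
(324, 200) [630.3  50.2  26. ]
(299, 195) [645.6 121.1  26. ]
(342, 206) [ 6.124e+02 -6.000e-01  2.600e+01]
(286, 206.5) [612.7 158.2  26. ]
(290, 181) [686.7 146.6  26. ]
(369, 194) [646.3 -77.9  26. ]
(364.5, 222) [565.7 -63.4  26. ]
t 0.15 now [ 147.1 -581.2  230.4] yaw 14.2 F [ 0.4 -0.3  0.2] M [ 0.03 -0.01  0.01] gap 85.5 j6 -4.9
slide mm (before twist) [ 367.6 -259.   -29.6] (after twist) [ 292.9 -341.2  -29.6] twist rad 0.2478
```

```bash
python3 -m crank '{"slide":[[0,0,-0.01],[0,0,-0.02],[0.029,-0.034,0],[0.029,-0.034,0],[0.029,-0.034,0],[0.029,-0.034,0],[0.029,-0.034,0],[0.029,-0.034,0]],"twist":[0.124,0.124,0,0,0,0,0,0]}'; python3 -m crank '{"slide":[[0.029,-0.034,0],[0.029,-0.034,0],[0.029,-0.034,0],[0.029,-0.034,0],[0,0,0],[0,0,0]],"twist":[0,0,0,0,0,0]}'; python3 -c "
from h import *
need(440,-240,260,0);grab('wrist','w1')"
```

```text
time: 0.95
tool_pos: [322.0, -376.1, 261.0]
tcp_rot: [-180.0, 0.0, -0.0]
ft_force: [-0.2, -0.2, -0.0]
finger_gap: 85.4
time: 1.55
tool_pos: [437.5, -240.9, 261.0]
tcp_rot: [-180.0, 0.0, 0.2]
ft_force: [0.1, 0.0, -0.5]
finger_gap: 85.3
t 1.55 now [ 437.5 -240.9  261. ] yaw 0.15 F [ 0.1  0.  -0.5] M [-0.03 -0.03 -0.05] gap 85.3 j6 55.1
slide mm (before twist) [ 2.5 -0.9  1. ] (after twist) [ 2.5 -0.9  1. ] twist rad 0.0027
```

View pics/w1.png

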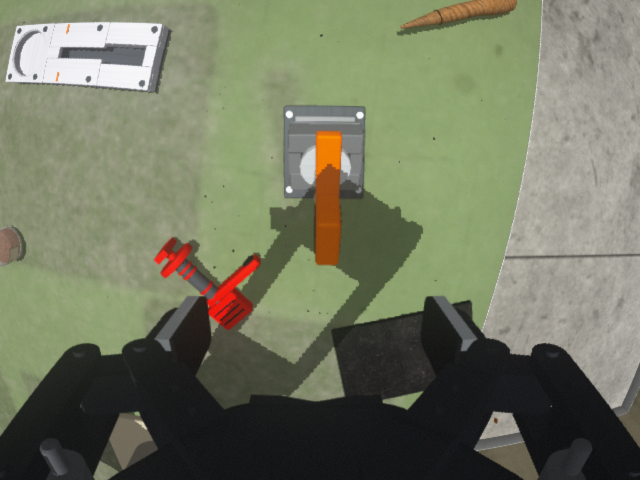

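Run:
```python
from h import *
s=pickle.load(open("w1.pkl","rb"))
a=cv2.resize(s["img"][95:275,260:400,::-1],None,fx=3.3,fy=3.3,interpolation=cv2.INTER_CUBIC)
b=cv2.resize(s["img"][10:110,0:180,::-1],None,fx=1.8,fy=1.8,interpolation=cv2.INTER_CUBIC)
c=np.zeros((600,800,3),np.uint8);c[:a.shape[0],:a.shape[1]]=a;c[:b.shape[0],470:470+b.shape[1]]=b
cv2.imwrite("pics/w1c.png",c)
p=s["pose"]
for u,v in((290,115),(360,114),(290,189),(359,189)):print("screw",plane(s,u,v,6,p).round(1))
h=cv2.cvtColor(s["img"],cv2.COLOR_RGB2HSV);m=cv2.inRange(h,np.array((7,180,60)),np.array((18,255,255)));m[:110]=0;m[280:]=0;m[:,:290]=0;m[:,380:]=0
ys,xs=np.nonzero(m);print(xs.min(),xs.max(),ys.min(),ys.max())
for y in range(ys.min(),ys.max()+1,6):
    q=xs[ys==y];print(y,q.min(),q.max(),h[y,(q.min()+q.max())//2])
```

```text
screw [ 530.8 -213.1    6. ]
screw [ 532.5 -286.9    6. ]
screw [ 451.2 -212.8    6. ]
screw [ 451.7 -287.2    6. ]
315 341 131 264
131 318 337 [ 12 192 185]
137 316 341 [ 18 253 249]
143 316 341 [ 15 248 242]
149 316 340 [ 16 255 241]
155 316 340 [ 16 254 241]
161 316 339 [ 16 255 241]
167 316 339 [ 12 216 151]
173 316 339 [ 12 216 149]
179 316 338 [ 12 214 151]
185 316 338 [ 13 221 149]
191 316 338 [ 12 216 150]
197 316 338 [ 12 224 148]
203 316 338 [ 13 231 148]
209 316 339 [ 13 226 148]
215 316 340 [ 13 231 148]
221 316 340 [ 14 239 148]
227 316 340 [ 13 233 152]
233 316 339 [ 13 234 145]
239 315 339 [ 13 234 147]
245 315 339 [ 13 239 146]
251 315 338 [ 13 231 148]
257 316 338 [ 13 236 146]
263 317 337 [ 13 226 147]
```

View pics/w1c.png

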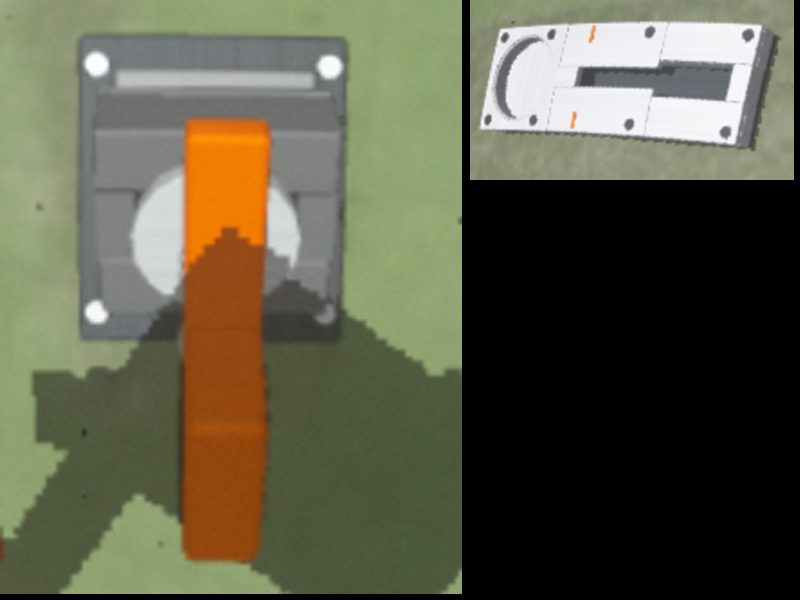

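Run:
```python
from h import *
s=pickle.load(open("w1.pkl","rb"));p=s["pose"]
for n,(u0,u1,v),dx,dz in(("e1",(316,340.5,224.7),10.05,26.6),("e2",(316.5,338,264.7),-28.05,4.6),("arm",(317,341,132),69.6,19.4),("armlow",(317,340,131.2),70*.866+14,70*.5-28*.866),("r194",(316,339,194),28,-4.6)):
    a=plane(s,u0,v,130+dz,p);b=plane(s,u1,v,130+dz,p);print(n,((a+b)/2-[dx,0,dz]).round(1),"width",(a-b)[1].round(1))
# flange ellipse: left extreme (132/3.3+260, 240/3.3+95), right
z=52+8*.866
for u,v in((132/3.3+260,238/3.3+95),(300/3.3+260,238/3.3+95)):print("fl",plane(s,u,v,z-0,p).round(1))
T=pickle.load(open("top0.pkl","rb"));S=pickle.load(open("side0.pkl","rb"))
for X in([450,-250,130],[495,-250,52]):print(proj(T,X),proj(S,X))
# rail corners
for n,u,v in(("NE",0+305/1.8,10+25/1.8),("SE",0+270/1.8,10+147/1.8)):pass
def q(x,y):return ((x-470)/1.8,10+y/1.8)
for n,x,y in(("dash1",592,34),("dash2",573,120),("entryTR",730,66),("entryBR",725,101),("endT",584,69),("endB",580,84),("cTR",777,26),("cBR",739,148)):
    print(n,plane(s,*q(x,y),26,p).round(1))
```

```text
e1 [ 436.6 -249.1  130. ] width 16.7
e2 [ 438.2 -249.5  130. ] width 16.5
arm [ 439.7 -249.2  130. ] width 16.2
armlow [ 435.5 -249.2  130. ] width 16.0
r194 [ 435.2 -249.3  130. ] width 17.3
fl [ 478.7 -225.9   58.9]
fl [ 479.  -272.9   58.9]
(np.float64(440.00033797861954), np.float64(258.08659520412897)) (np.float64(379.584545533003), np.float64(187.01359756884426))
(np.float64(433.4036036497314), np.float64(244.9435447687958)) (np.float64(364.45225244592143), np.float64(209.19996334051658))
dash1 [659.1  54.6  26. ]
dash2 [600.6  67.5  26. ]
entryTR [615.4 -55.4  26. ]
entryBR [593.4 -52.8  26. ]
endT [634.9  59.5  26. ]
endB [624.9  62.4  26. ]
cTR [636.8 -85.7  26. ]
cBR [562.8 -62.8  26. ]
```

```bash
python3 -m crank '{"slide":[[0.025,-0.040,0.004],[0.025,-0.040,0.004],[0.025,-0.040,0.004],[0.025,-0.040,0.004],[0.025,-0.040,0.004],[0.025,-0.040,0.004],[0.022,-0.041,0.004],[0,0,0]],"twist":[0,0,0,0,0,0,0,0]}'; python3 -m crank '{"slide":[[0,0,0],[0,0,0]],"twist":[0,0]}'; python3 -c "
from h import *
need(447,351,110,40);grab('wrist','w2')"
```

```text
time: 2.4
tool_pos: [610.2, 42.1, 231.6]
tcp_rot: [-179.9, 0.1, 0.1]
ft_force: [-0.3, -1.3, -0.6]
finger_gap: 85.5
time: 2.6
tool_pos: [609.1, 37.2, 233.2]
tcp_rot: [180.0, 0.0, -0.1]
ft_force: [0.1, -0.9, 0.4]
finger_gap: 85.4
t 2.6 now [609.1  37.2 233.2] yaw -0.13 F [ 0.1 -0.9  0.4] M [ 0.01 -0.02  0.02] gap 85.4 j6 88.8
slide mm (before twist) [-162.8 -313.4  123.2] (after twist) [  77.5 -344.6  123.2] twist rad -0.7004
```

View pics/w2.png

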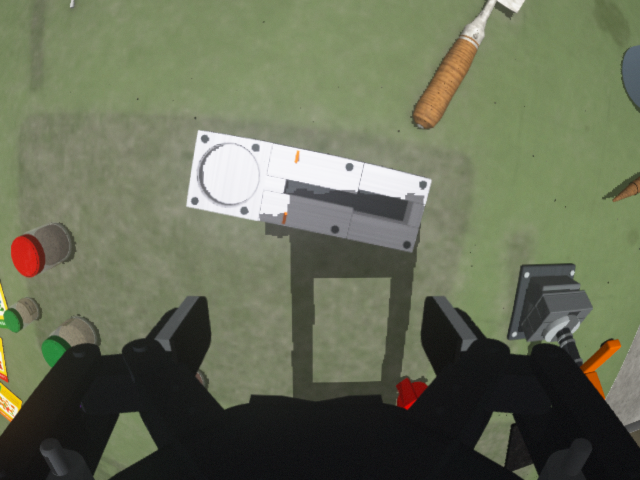

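Run:
```python
from h import *
s=pickle.load(open("w2.pkl","rb"))
a=cv2.resize(s["img"][120:260,180:440,::-1],None,fx=3,fy=3,interpolation=cv2.INTER_CUBIC)
cv2.imwrite("pics/w2c.png",a)
```

```text
(no output)
```

View pics/w2c.png

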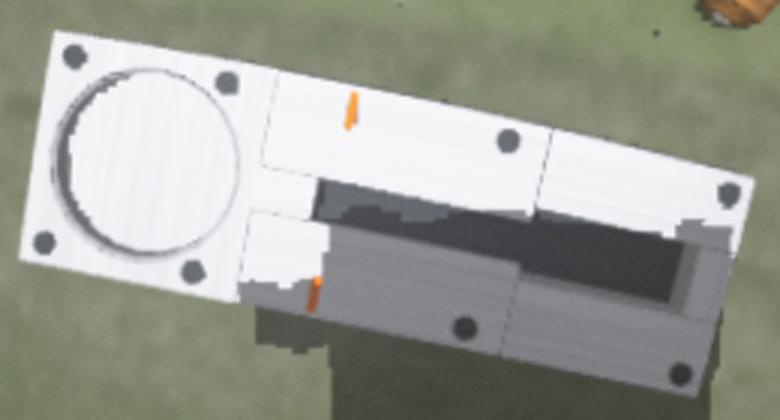

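Run:
```python
from h import *
s=pickle.load(open("w2.pkl","rb"));p=s["pose"]
P=lambda x,y:plane(s,(x+.5)/3-.5+180,(y+.5)/3-.5+120,26,p)[:2]
up=np.array([P(*a) for a in((75,56),(227,83),(508,141),(729,195))]);lo=np.array([P(*a) for a in((44,243),(193,271),(465,328),(680,374))])
print(up.round(1),lo.round(1),(up-lo).round(1))
c=np.array([P(*a) for a in((55,30),(754,178),(697,397),(20,261))]);print("corners",c.round(1),np.linalg.norm(c-np.roll(c,1,0),axis=1).round(1),c.mean(0))
def an(v):return np.degrees(np.arctan2(v[1],v[0])).round(2)
print("ang",an(up[0]-up[3]),an(lo[0]-lo[3]),an(c[0]-c[1]),an(c[3]-c[2]))
d1,d2=P(351,110),P(315,294);print("dash",d1,d2,"end",(d1+d2)/2,an(d1-d2))
n=np.mean([P(50,160),P(241,165),P(148,66),P(145,259)],0);print("nest",n, "dist",np.linalg.norm(n-(d1+d2)/2),an(n-(d1+d2)/2))
print("entry end sides",P(695,245),P(680,308),"slot end",P(318,180),P(311,217))
```

```text
[[680.1 143.4]
 [669.4  94. ]
 [650.5   6.1]
 [634.7 -66.3]] [[619.6 157. ]
 [609.4 106.8]
 [590.2  19.1]
 [574.6 -53. ]] [[ 60.6 -13.5]
 [ 60.1 -12.8]
 [ 60.3 -13. ]
 [ 60.1 -13.3]]
corners [[688.9 150. ]
 [640.5 -74.6]
 [566.5 -59.5]
 [613.7 165.9]] [ 76.9 229.8  75.5 230.3] [627.42024339  45.45901608]
ang 77.78 77.91 77.83 78.17
dash [660.21709407  55.13667267] [601.49841391  67.30896108] end [630.85775399  61.22281688] -11.71
nest [644.86734637 121.31815037] dist 61.706707792158014 76.88
entry end sides [618.04503031 -55.57017621] [597.0586172  -51.60519488] slot end [638.22234881  65.71985725] [626.44622161  68.12175286]
```

```bash
python3 -m crank '{"slide":[[0,0,0],[0,0,0],[0,0,0],[0,0,0],[0,0,0],[0.010,-0.043,0],[0.010,-0.043,0],[0.010,-0.043,0]],"twist":[-0.14,-0.14,-0.14,-0.14,-0.14,0,0,0]}'; python3 -m crank '{"slide":[[0.010,-0.043,0.015],[0.010,-0.043,0.015],[0.010,-0.043,0.015],[0.010,-0.043,0.015],[0.008,-0.043,0.015],[0,0,0.015],[0,0,0],[0,0,0]],"twist":[0,0,0,0,0,0,0,0]}'; python3 -c "
from h import *
need(447,351,110,40);grab('wrist','w3')"
```

```text
time: 3.45
tool_pos: [548.7, 156.3, 233.8]
tcp_rot: [180.0, -0.0, 39.9]
ft_force: [0.4, 0.2, 0.2]
finger_gap: 85.4
time: 4.25
tool_pos: [448.3, 351.0, 143.6]
tcp_rot: [180.0, 0.0, 40.0]
ft_force: [-0.2, 0.2, 1.0]
finger_gap: 85.7
t 4.25 now [448.3 351.  143.6] yaw 39.99 F [-0.2  0.2  1. ] M [-0.02  0.   -0.05] gap 85.7 j6 82.9
slide mm (before twist) [-1.  -0.9 33.6] (after twist) [-1.  -0.9 33.6] twist rad -0.0001
```

View pics/w3.png

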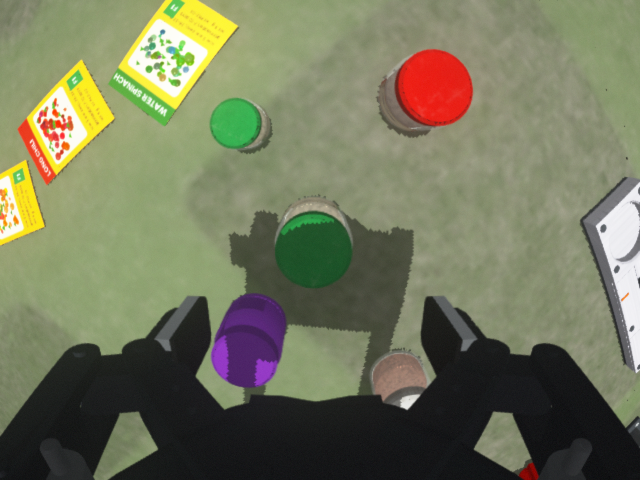

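Run:
```python
from h import *
s=pickle.load(open("w3.pkl","rb"));p=s["pose"]
R=Ro.from_euler("xyz",p[1],degrees=True).as_matrix()
for n,lo,hi in(("green",(50,100,30),(75,255,255)),("red",(0,200,100),(6,255,255)),("purple",(130,100,40),(155,255,255))):
    m,l,b=blobs(s["img"],lo,hi,600)
    for i,a,c,st in b:
        cn=max(cv2.findContours((l==i).astype(np.uint8),0,2)[0],key=cv2.contourArea);(cx,cy),rr=cv2.minEnclosingCircle(cn)
        for cc in(c,(cx,cy)):
            X=plane(s,*cc,69 if a>2500 else 50,p);print(n,a,np.round(cc,1),round(rr,1),X.round(1),"tool",(R.T@(X-p[0])).round(1))
```

```text
green 928 [141.9  98.6] 36.6 [449.4 505.8  50. ] tool [ 100.4 -118.    93.5]
green 928 [140.5  97. ] 36.6 [449.7 507.5  50. ] tool [ 101.6 -119.1   93.5]
green 2040 [234.9 123. ] 25.8 [475.  441.9  50. ] tool [ 79.  -52.6  93.6]
green 2040 [234.9 123.2] 25.8 [474.9 441.9  50. ] tool [ 78.9 -52.6  93.6]
green 4594 [313.1 249.8] 38.6 [447.3 353.8  69. ] tool [ 1.1 -2.8 74.6]
green 4594 [313.1 249.9] 38.6 [447.2 353.7  69. ] tool [ 1.  -2.8 74.6]
red 4403 [434.6  87.3] 38.8 [570.2 363.   69. ] tool [101.2  69.1  74.6]
red 4403 [434.7  87.5] 38.8 [570.2 362.9  69. ] tool [101.1  69.2  74.6]
purple 5314 [249.4 340.9] 47.0 [369.7 345.3  69. ] tool [-63.9 -46.2  74.6]
purple 5314 [250.4 340. ] 47.0 [370.7 345.2  69. ] tool [-63.1 -45.5  74.6]
```

```bash
python3 -m crank '{"slide":[[0.001,-0.003,0.039],[0,0,0.039],[0,0,0.030],[0,0,0.010],[0,0,0]],"twist":[0,0,0,0,0]}';  python3 -m crank '{"slide":[[0,0,0],[0,0,0],[0,0,0],[0,0,0],[0,0,0],[0,0,0]],"twist":[0,0,0,0,0,0]}' 1 35; python3 -c "
from h import *
need(447,351,110,40);grab('wrist','w4')"
```

```text
time: 4.8
tool_pos: [446.4, 354.1, 24.7]
tcp_rot: [-180.0, 0.1, 40.0]
ft_force: [-0.1, -0.3, -0.1]
finger_gap: 85.8
time: 5.4
tool_pos: [448.1, 356.5, 28.0]
tcp_rot: [179.9, -0.2, 40.1]
ft_force: [0.2, -1.8, 6.5]
finger_gap: 49.1
t 5.4 now [448.1 356.5  28. ] yaw 40.1 F [ 0.2 -1.8  6.5] M [-0.31  0.01  0.03] gap 49.1 j6 83.3
slide mm (before twist) [ -4.4   3.5 -82. ] (after twist) [ -4.4   3.5 -82. ] twist rad 0.0018
```

View pics/w4.png

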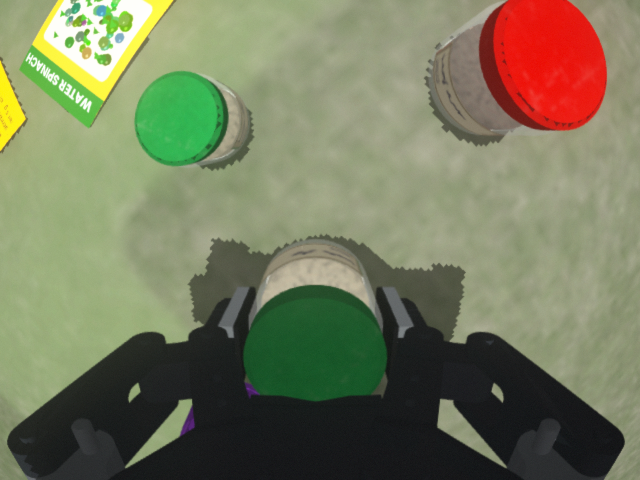

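```bash
python3 -m crank '{"slide":[[0,0,-0.02],[0,0,-0.04],[0,0,-0.04],[0,0,0],[0,0,0]],"twist":[0,0,0,0,0]}'; python3 -c "
from h import *
need(644.4,121.5,110,40);s=grab('wrist','w5')
p=s['pose'];m,l,b=blobs(s['img'],(50,100,20),(75,255,255),3000)
R=Ro.from_euler('xyz',p[1],degrees=True).as_matrix()
for i,a,c,st in b:
  print(a,c,st)
"
```

```text
time: 5.95
tool_pos: [447.5, 356.5, 127.8]
tcp_rot: [180.0, -0.3, 40.1]
ft_force: [-0.4, -0.7, -2.0]
finger_gap: 49.1
t 5.95 now [447.5 356.5 127.8] yaw 40.11 F [-0.4 -0.7 -2. ] M [-0.03 -0.03  0.03] gap 49.1 j6 83.3
slide mm (before twist) [ -0.8 306.6  17.8] (after twist) [-2.000e-01  3.066e+02  1.780e+01] twist rad 0.0019
13435 [314.63572758 346.06661705] [  243   286   144   116 13435]
```

View pics/w5.png

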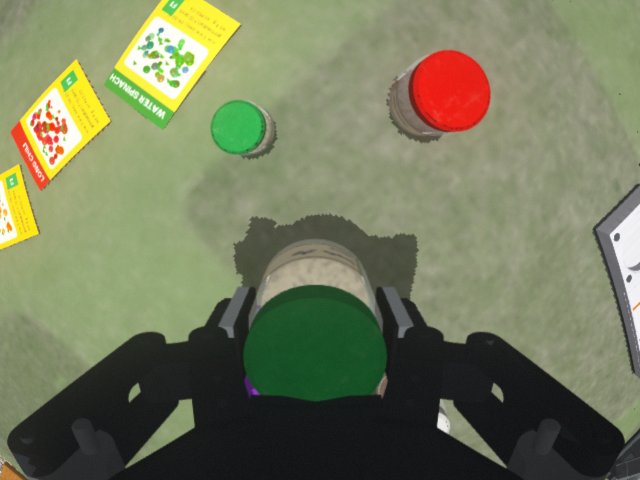

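Run:
```python
from h import *
s=pickle.load(open("w5.pkl","rb"));p=s["pose"];R=Ro.from_euler('xyz',p[1],degrees=True).as_matrix()
m,l,b=blobs(s['img'],(50,100,20),(75,255,255),3000)
for v in(286,300,320,340,350,355,360,365,370,380):
    xs=np.nonzero(m[v,200:430])[0]+200
    for h in(41.,44):
        X=[R.T@(plane(s,u,v,p[0][2]+h,p)-p[0]) for u in(xs.min()-.5,xs.max()+.5)]
        print(v,h,xs.min(),xs.max(),np.round(X,1).tolist())
```

```text
286 41.0 303 324 [[24.7, -5.0, -40.9], [24.8, 1.5, -40.9]]
286 44 303 324 [[26.0, -4.9, -43.9], [26.0, 1.4, -43.9]]
300 41.0 270 359 [[20.1, -15.0, -40.9], [20.2, 12.0, -40.9]]
300 44 270 359 [[21.5, -14.6, -43.9], [21.5, 11.6, -43.9]]
320 41.0 254 375 [[13.2, -20.3, -40.9], [13.3, 17.3, -40.9]]
320 44 254 375 [[14.8, -19.7, -43.9], [14.8, 16.8, -43.9]]
340 41.0 246 384 [[5.9, -23.4, -41.0], [6.0, 20.7, -41.0]]
340 44 246 384 [[7.7, -22.7, -44.0], [7.8, 20.1, -44.0]]
350 41.0 243 386 [[2.1, -24.7, -41.0], [2.2, 21.7, -41.0]]
350 44 243 386 [[4.0, -24.0, -44.0], [4.1, 21.0, -44.0]]
355 41.0 243 386 [[0.1, -24.9, -41.0], [0.2, 21.9, -41.0]]
355 44 243 386 [[2.1, -24.2, -44.0], [2.2, 21.2, -44.0]]
360 41.0 243 386 [[-1.9, -25.0, -41.0], [-1.8, 22.0, -41.0]]
360 44 243 386 [[0.1, -24.3, -44.0], [0.2, 21.3, -44.0]]
365 41.0 244 385 [[-3.9, -24.9, -41.0], [-3.8, 21.9, -41.0]]
365 44 244 385 [[-1.8, -24.2, -44.0], [-1.7, 21.2, -44.0]]
370 41.0 245 385 [[-5.9, -24.7, -41.0], [-5.8, 22.1, -41.0]]
370 44 245 385 [[-3.8, -24.0, -44.0], [-3.7, 21.4, -44.0]]
380 41.0 250 379 [[-10.0, -23.4, -41.1], [-9.9, 20.4, -41.0]]
380 44 250 379 [[-7.8, -22.7, -44.0], [-7.7, 19.7, -44.0]]
```

```bash
python3 -m crank '{"slide":[[0,0.030,0],[0,0.045,0],[0,0.045,0],[0,0.045,0],[0,0.045,0],[0,0.045,0],[0,0.040,0],[-0.001,0.012,0]],"twist":[0,0,0,0,0,0,0,0]}';python3 -m crank '{"slide":[[0,0,0.02],[0,0,0.02],[0,0,0]],"twist":[0,0,0]}'; python3 -c "
from h import *
need(644.4,120.8,66,40);s=grab('side','s6');T=grab('top','t6')
a=cv2.resize(s['img'][200:290,230:350,::-1],None,fx=5,fy=5);cv2.imwrite('pics/s6c.png',a)
need(644.4,120.8,66,40)"
```

```text
time: 6.8
tool_pos: [644.1, 116.2, 123.1]
tcp_rot: [-180.0, 0.2, 39.9]
ft_force: [-0.4, 0.2, -0.6]
finger_gap: 49.3
time: 7.1
tool_pos: [639.2, 119.9, 79.7]
tcp_rot: [-179.7, 0.4, 40.1]
ft_force: [-1.1, -1.2, -1.2]
finger_gap: 49.3
t 7.1 now [639.2 119.9  79.7] yaw 40.09 F [-1.1 -1.2 -1.2] M [-0.01  0.04 -0.03] gap 49.3 j6 56.0
slide mm (before twist) [ 4.5  2.7 13.7] (after twist) [ 4.5  2.7 13.7] twist rad 0.0016
t 7.2 now [641.7 120.4  83.8] yaw 40.13 F [ 0.4  0.3 -0.6] M [ 0.02 -0.05  0.03] gap 49.0 j6 56.0
slide mm (before twist) [ 2.3  1.5 17.8] (after twist) [ 2.3  1.4 17.8] twist rad 0.0022
```

View pics/s6c.png

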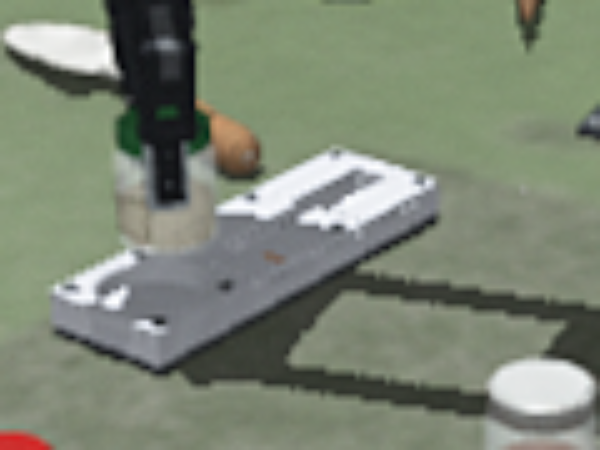

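```bash
python3 -m crank '{"slide":[[0.001,0.001,0],[0,0,0],[0,0,0]],"twist":[0,0,0]}'; python3 -m crank '{"slide":[[0,0,0],[0,0,0]],"twist":[0,0]}'; python3 -c "
from h import *
need(644.4,120.8,66,40)"
```

```text
time: 7.5
tool_pos: [645.3, 120.2, 86.5]
tcp_rot: [179.9, -0.1, 40.1]
ft_force: [0.1, -0.5, 0.1]
finger_gap: 49.3
time: 7.7
tool_pos: [644.8, 120.0, 85.7]
tcp_rot: [180.0, -0.0, 40.1]
ft_force: [-0.4, 0.6, -0.8]
finger_gap: 49.4
t 7.7 now [644.8 120.   85.7] yaw 40.1 F [-0.4  0.6 -0.8] M [ 0.02  0.05 -0.04] gap 49.4 j6 56.0
slide mm (before twist) [ 0.2 -0.9 19.7] (after twist) [ 0.2 -0.9 19.7] twist rad 0.0017
```

```bash
python3 -m crank '{"slide":[[0,-0.001,0.012],[0,0,0.012],[0,0,0.010],[0,0,0.006],[0,0,0],[0,0,0]],"twist":[0,0,0,0,0,0]}'; python3 -c "
from h import *
need(644.4,120.8,40,40)"
```

```text
time: 8.3
tool_pos: [644.7, 121.0, 44.5]
tcp_rot: [180.0, -0.1, 40.1]
ft_force: [5.2, 1.7, -2.5]
finger_gap: 49.4
t 8.3 now [644.7 121.   44.5] yaw 40.09 F [ 5.2  1.7 -2.5] M [ 0.26 -1.13  0.06] gap 49.4 j6 56.0
slide mm (before twist) [-0.3 -0.1  4.5] (after twist) [-0.3 -0.1  4.5] twist rad 0.0016
```

```bash
python3 -m crank '{"slide":[[0.001,0.001,0],[0.001,0,0.002],[0,0,0.002],[0,0,0]],"twist":[0,0,0,0]}'; python3 -c "
from h import *
need(644.4,120.8,40,40);s=grab('side','s7')
a=cv2.resize(s['img'][200:290,230:350,::-1],None,fx=5,fy=5);cv2.imwrite('pics/s7c.png',a)"
```

```text
time: 8.7
tool_pos: [645.7, 121.1, 41.3]
tcp_rot: [-180.0, 0.1, 40.1]
ft_force: [-2.4, 0.5, 4.2]
finger_gap: 49.4
t 8.7 now [645.7 121.1  41.3] yaw 40.1 F [-2.4  0.5  4.2] M [ 0.09  0.35 -0.03] gap 49.4 j6 56.1
slide mm (before twist) [-1.2 -0.6  1.3] (after twist) [-1.2 -0.6  1.3] twist rad 0.0017
```

View pics/s7c.png

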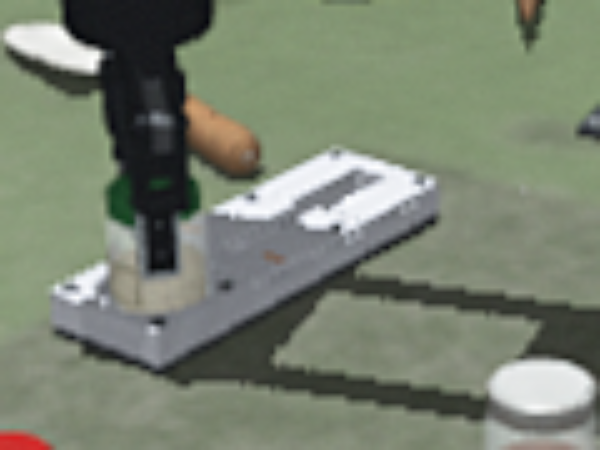

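```bash
python3 -m crank '{"slide":[[0,0,0],[0,0,0],[0,0,0],[0,0,0],[0,0,0],[0,0,0]],"twist":[0,0,0,0,0,0]}' 0;python3 -m crank '{"slide":[[0,0,-0.02],[0,0,-0.04],[0,0,-0.045],[0,0,-0.045],[0,0,-0.04],[0,0,0],[0,0,0],[0,0,0]],"twist":[0,0,0,0,0,0,0,0]}'; python3 -c "
from h import *
need(437,-249,235,0);s=grab('wrist','w8');need(437,-249,235,0)"
```

```text
time: 9.35
tool_pos: [646.1, 121.2, 41.3]
tcp_rot: [-180.0, 0.0, 40.1]
ft_force: [0.5, -0.3, -0.6]
finger_gap: 85.4
time: 10.15
tool_pos: [645.4, 121.1, 229.6]
tcp_rot: [-179.9, 0.1, 40.1]
ft_force: [0.4, 0.7, -0.1]
finger_gap: 85.3
t 10.15 now [645.4 121.1 229.6] yaw 40.09 F [ 0.4  0.7 -0.1] M [ 0.01 -0.05  0.  ] gap 85.3 j6 56.1
slide mm (before twist) [-397.8  148.9   -5.4] (after twist) [-208.4  370.1   -5.4] twist rad 0.6997
t 10.2 now [645.1 121.1 229. ] yaw 40.09 F [ 0.1 -0.1  0.3] M [ 0.01 -0.01  0.05] gap 85.1 j6 56.1
slide mm (before twist) [-397.6  149.1   -6. ] (after twist) [-208.1  370.1   -6. ] twist rad 0.6998
```

View pics/w8.png

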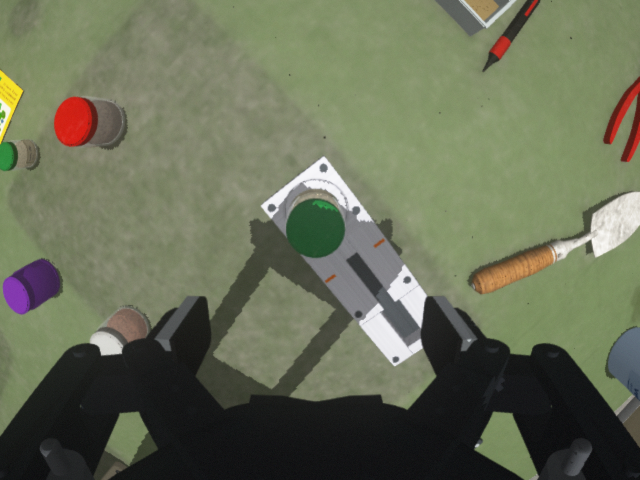

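Run:
```python
from h import *
s=pickle.load(open("w8.pkl","rb"));p=s["pose"]
m,l,b=blobs(s['img'],(50,100,20),(75,255,255),1500)
for i,a,c,st in b:
    cn=max(cv2.findContours((l==i).astype(np.uint8),0,2)[0],key=cv2.contourArea);print(a,c,plane(s,*c,82,p).round(1),plane(s,*cv2.minEnclosingCircle(cn)[0],82,p).round(1))
a=cv2.resize(s["img"][150:370,255:430,::-1],None,fx=2.7,fy=2.7,interpolation=cv2.INTER_CUBIC);cv2.imwrite("pics/w8c.png",a)
m,l,b=blobs(s['img'],(4,120,60),(18,255,255),6)
for i,a,c,st in b:
    if 310<c[0]<390 and 220<c[1]<300: print(a,c,plane(s,*c,26,p).round(1))
s=pickle.load(open("w2.pkl","rb"));p=s["pose"]
m,l,b=blobs(s['img'],(4,120,60),(18,255,255),6)
for i,a,c,st in b:
    if 270<c[0]<310 and 140<c[1]<230: print("w2",a,c,plane(s,*c,26,p).round(1))
```

```text
2577 [314.97244858 228.15289096] [641.7 120.7  82. ] [641.7 120.9  82. ]
30 [378.66666667 242.7       ] [660.2  55.4  26. ]
27 [329.88888889 278.        ] [601.7  67.9  26. ]
w2 27 [296.81481481 156.37037037] [660.2  55.   26. ]
w2 28 [284.25       217.17857143] [602.   67.7  26. ]
```

View pics/w8c.png

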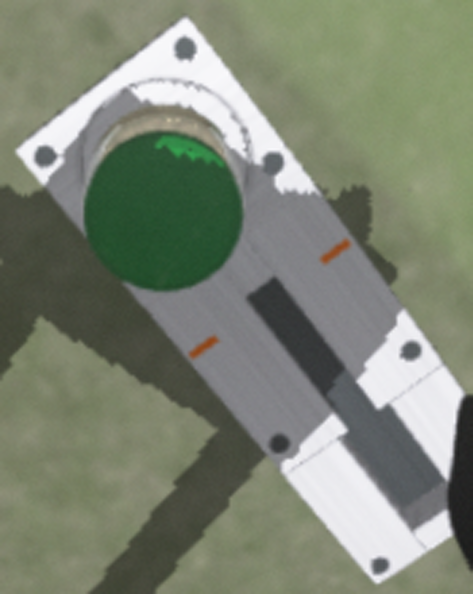

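```bash
python3 -m crank '{"slide":[[0,0,0],[0,0,0],[0,0,0],[0,0,0],[0,0,0],[-0.023,0.041,0],[-0.023,0.041,0],[-0.023,0.041,0]],"twist":[0.14,0.14,0.14,0.14,0.14,0,0,0]}';python3 -m crank '{"slide":[[-0.023,0.041,0],[-0.023,0.041,0],[-0.023,0.041,0],[-0.023,0.041,0],[-0.023,0.041,0],[-0.023,0.041,0],[0,0,0],[0,0,0]],"twist":[0,0,0,0,0,0,0,0]}';python3 -m crank '{"slide":[[0,0,0],[0,0,0],[0,0,0]],"twist":[0,0,0]}'; python3 -c "
from h import *
need(437.5,-249.3,111,0.3);s=grab('wrist','w9')
a=cv2.resize(s['img'][:,200:440,::-1],None,fx=1.25,fy=1.25);cv2.imwrite('pics/w9c.png',a)"
```

```text
time: 11.0
tool_pos: [575.2, -2.6, 228.7]
tcp_rot: [-180.0, 0.2, 0.1]
ft_force: [0.9, -1.1, -0.7]
finger_gap: 85.6
time: 11.8
tool_pos: [437.9, -248.2, 229.7]
tcp_rot: [-179.9, 0.1, -0.2]
ft_force: [0.8, 0.9, 0.6]
finger_gap: 85.5
time: 12.1
tool_pos: [439.6, -246.6, 231.0]
tcp_rot: [-180.0, 0.0, 0.1]
ft_force: [0.6, 0.7, 0.3]
finger_gap: 85.7
t 12.1 now [ 439.6 -246.6  231. ] yaw 0.11 F [0.6 0.7 0.3] M [ 0.02 -0.02 -0.05] gap 85.7 j6 54.8
slide mm (before twist) [ -2.2   2.7 120. ] (after twist) [ -2.2   2.7 120. ] twist rad -0.0033
```

View pics/w9.png

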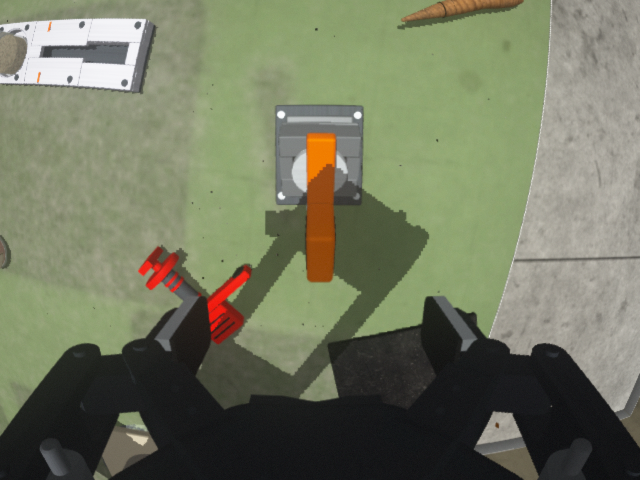

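Run:
```python
from h import *
s=pickle.load(open("w9.pkl","rb"));p=s["pose"]
a=cv2.resize(s["img"][95:295,260:390,::-1],None,fx=3,fy=3,interpolation=cv2.INTER_CUBIC);cv2.imwrite("pics/w9d.png",a)
h=cv2.cvtColor(s["img"],cv2.COLOR_RGB2HSV);m=cv2.inRange(h,np.array((7,180,60)),np.array((18,255,255)));m[:110]=0;m[295:]=0;m[:,:290]=0;m[:,380:]=0
ys,xs=np.nonzero(m);print(ys.min(),ys.max())
for y in (136,150,200,230,236,240,260,280):
    q=xs[ys==y];print(y,q.min(),q.max())
v=ys.max()+.5
for dz,dx,v in((4.6,-28.05,v),(19.4,69.6,ys.min()+1)):
    q=xs[ys==int(v)];X=plane(s,(q.min()+q.max())/2,v,130+dz,p);print((X-[dx,0,dz]).round(1))
```

```text
133 281
136 307 334
150 307 334
200 307 332
230 306 334
236 306 334
240 306 334
260 307 333
280 309 330
[ 438.5 -248.9  130. ]
[ 440.  -249.2  130. ]
```

View pics/w9d.png

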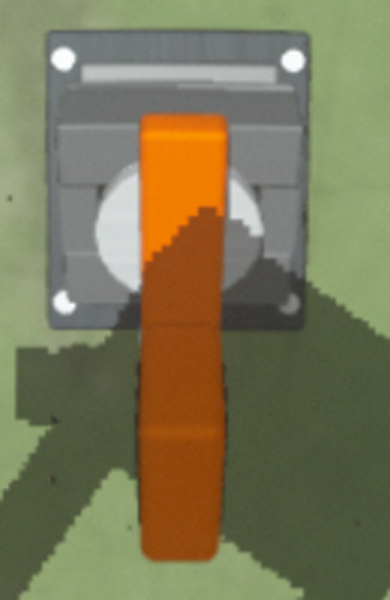

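```bash
python3 -m crank '{"slide":[[-0.001,0.0025,0.030],[0,0,0.035],[0,0,0.030],[0,0,0.015],[0,0,0.010],[0,0,0],[0,0,0],[0,0,0]],"twist":[0,0,0,0,0,0,0,0]}';python3 -m crank '{"slide":[[0,0,0],[0,0,0]],"twist":[0,0]}'; python3 -c "
from h import *
need(438.5,-249.1,111,0.3);s=grab('wrist','w10')"
```

```text
time: 12.95
tool_pos: [439.1, -250.9, 113.0]
tcp_rot: [179.9, -0.1, -0.0]
ft_force: [-0.5, -0.4, -0.2]
finger_gap: 85.3
time: 13.15
tool_pos: [438.5, -250.6, 112.2]
tcp_rot: [180.0, -0.1, -0.0]
ft_force: [-0.1, -0.3, 0.4]
finger_gap: 85.7
t 13.15 now [ 438.5 -250.6  112.2] yaw -0.02 F [-0.1 -0.3  0.4] M [ 0.    0.07 -0.06] gap 85.7 j6 54.5
slide mm (before twist) [-0.  -1.5  1.2] (after twist) [-0.  -1.5  1.2] twist rad -0.0056
```

View pics/w10.png

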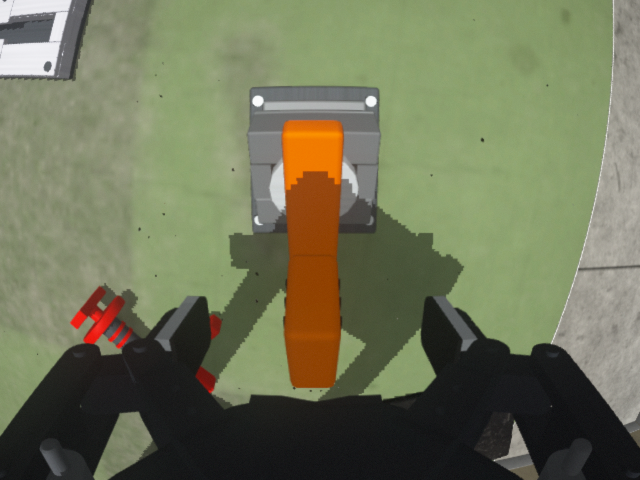

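```bash
python3 -m crank '{"slide":[[0,-0.0015,0.001],[0,0,0],[0,0,0]],"twist":[0,0,0]}';python3 -m crank '{"slide":[[0,0,0],[0,0,0],[0,0,0],[0,0,0],[0,0,0],[0,0,0],[0,0,0],[0,0,0]],"twist":[0,0,0,0,0,0,0,0]}' 1 30; python3 -c "
from h import *
need(438.5,-249.1,111,0.3);s=grab('wrist','w11')"
```

```text
time: 13.5
tool_pos: [438.0, -248.6, 110.2]
tcp_rot: [-180.0, 0.0, -0.0]
ft_force: [-0.2, 0.2, -0.7]
finger_gap: 85.3
time: 14.3
tool_pos: [438.0, -248.8, 110.2]
tcp_rot: [180.0, 0.0, -0.0]
ft_force: [-0.2, -0.1, -0.6]
finger_gap: 17.4
t 14.3 now [ 438.  -248.8  110.2] yaw -0.02 F [-0.2 -0.1 -0.6] M [-0.13  0.07 -0.02] gap 17.4 j6 54.6
slide mm (before twist) [ 0.5  0.3 -0.8] (after twist) [ 0.5  0.3 -0.8] twist rad -0.0055
```

View pics/w11.png

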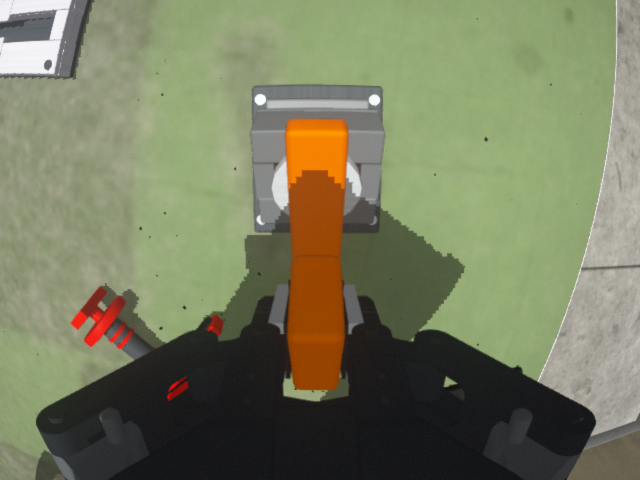

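```bash
python3 -m crank '{"slide":[[-0.0015,0,-0.0025],[-0.0015,0,-0.003],[-0.0015,0,-0.003],[-0.002,0,-0.003],[0,0,0],[0,0,0]],"twist":[0,0,0,0,0,0]}'; python3 -c "
from h import *
need(438.5-6.5,-249.1,110.7+11.3,0);s=grab('side','s12');s=grab('side','s12')
a=cv2.resize(s['img'][150:240,320:440,::-1],None,fx=5,fy=5);cv2.imwrite('pics/s12c.png',a)"
```

```text
time: 14.95
tool_pos: [431.6, -248.8, 122.0]
tcp_rot: [180.0, -0.0, -0.0]
ft_force: [-0.2, -0.8, -2.3]
finger_gap: 17.1
t 14.95 now [ 431.6 -248.8  122. ] yaw -0.02 F [-0.2 -0.8 -2.3] M [-0.06  0.05 -0.01] gap 17.1 j6 54.2
slide mm (before twist) [ 0.4  0.3 -0. ] (after twist) [ 0.4  0.3 -0. ] twist rad -0.0003
```

View pics/s12c.png

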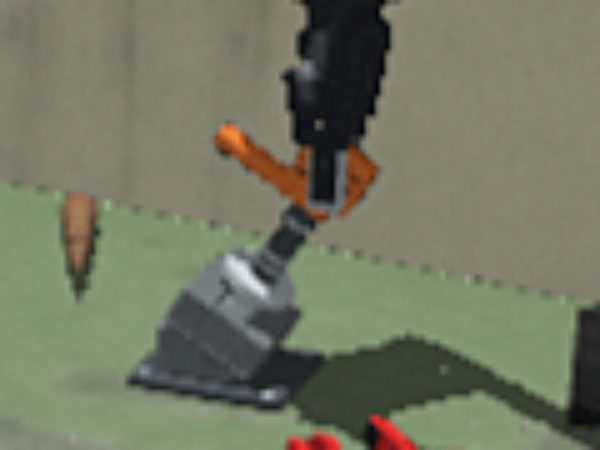

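```bash
python3 -m crank '{"slide":[[0.0025,0,0.000],[0.004,0,-0.0025],[0.004,0,-0.0025],[0.004,0,-0.002],[0.004,0,-0.002],[0,0,0]],"twist":[0,0,0,0,0,0]}' 1 20; python3 -c "
from h import *
need(480,-249.1,140,0);s=grab('side','s13')
a=cv2.resize(s['img'][150:240,320:440,::-1],None,fx=5,fy=5);cv2.imwrite('pics/s13c.png',a)"
```

```text
time: 15.65
tool_pos: [450.6, -248.7, 131.0]
tcp_rot: [-180.0, -0.0, 0.0]
ft_force: [-1.9, -1.0, -2.9]
finger_gap: 17.7
t 15.65 now [ 450.6 -248.7  131. ] yaw 0.01 F [-1.9 -1.  -2.9] M [-0.13  0.49 -0.02] gap 17.7 j6 55.4
slide mm (before twist) [29.4  0.4 -9. ] (after twist) [29.4  0.4 -9. ] twist rad 0.0002
```

View pics/s13c.png

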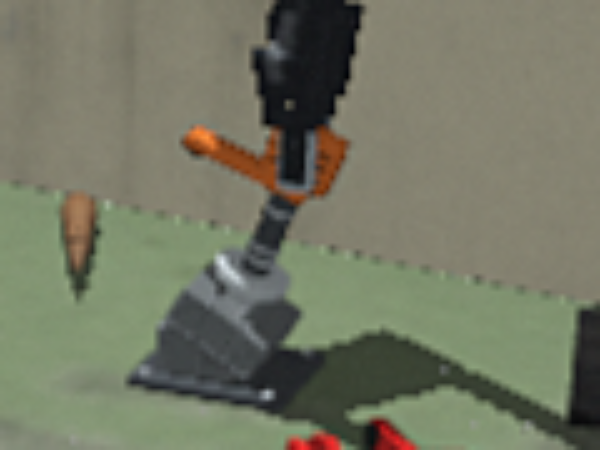

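```bash
python3 -m crank '{"slide":[[0.0045,0,-0.002],[0.004,0,-0.0015],[0.0045,0,-0.0015],[0.0045,0,-0.001],[0.0045,0,-0.001],[0.0045,0,-0.001],[0,0,0]],"twist":[0,0,0,0,0,0,0]}' 1 20; python3 -c "
from h import *
need(480,-249.1,140,0);s=grab('side','s14')
a=cv2.resize(s['img'][150:240,320:440,::-1],None,fx=5,fy=5);cv2.imwrite('pics/s14c.png',a)"
```

```text
time: 16.4
tool_pos: [477.4, -248.8, 139.1]
tcp_rot: [180.0, -0.1, 0.0]
ft_force: [-1.4, 0.2, -2.7]
finger_gap: 17.6
t 16.4 now [ 477.4 -248.8  139.1] yaw 0.01 F [-1.4  0.2 -2.7] M [-0.01  0.38 -0.01] gap 17.6 j6 57.0
slide mm (before twist) [ 2.6  0.3 -0.9] (after twist) [ 2.6  0.3 -0.9] twist rad 0.0001
```

View pics/s14c.png

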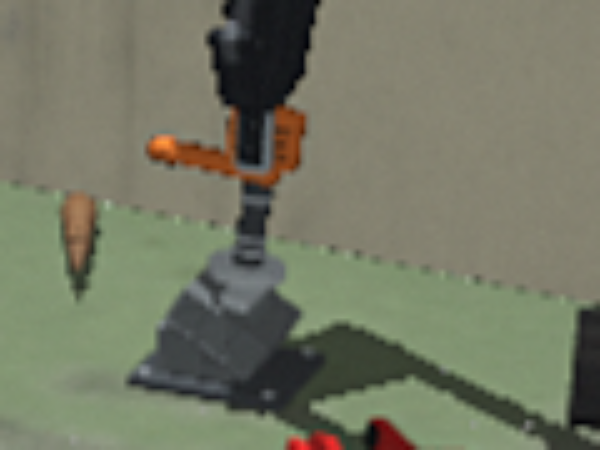

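Run:
```python
from h import *
S=pickle.load(open("side0.pkl","rb"))
for tilt in(0,5,8,12,30):
    t=np.radians(tilt);H=np.array([477.4,-248.8,158.]);q=[proj(S,H-d*np.array([-np.sin(t),0,np.cos(t)])) for d in(0,30,85)]
    print(tilt,[(np.round((a-320+.5)*5,0),np.round((b-150+.5)*5)) for a,b in q],[np.round((a-320+.5)*5) for a in proj(S,H+65*np.array([np.cos(t),0,np.sin(t)])-28*np.array([-np.sin(t),0,np.cos(t)]))[:1]],np.round((proj(S,H+65*np.array([np.cos(t),0,np.sin(t)])-24*np.array([-np.sin(t),0,np.cos(t)]))[1]-150)*5))
```

```text
0 [(np.float64(258.0), np.float64(137.0)), (np.float64(256.0), np.float64(185.0)), (np.float64(252.0), np.float64(271.0))] [np.float64(155.0)] 159.0
5 [(np.float64(258.0), np.float64(137.0)), (np.float64(252.0), np.float64(184.0)), (np.float64(241.0), np.float64(269.0))] [np.float64(152.0)] 149.0
8 [(np.float64(258.0), np.float64(137.0)), (np.float64(249.0), np.float64(184.0)), (np.float64(234.0), np.float64(267.0))] [np.float64(151.0)] 143.0
12 [(np.float64(258.0), np.float64(137.0)), (np.float64(246.0), np.float64(183.0)), (np.float64(225.0), np.float64(264.0))] [np.float64(149.0)] 136.0
30 [(np.float64(258.0), np.float64(137.0)), (np.float64(233.0), np.float64(175.0)), (np.float64(188.0), np.float64(244.0))] [np.float64(148.0)] 101.0
```

```bash
python3 -m crank '{"slide":[[0.004,0,0],[0.004,0,0],[0,0,0]],"twist":[0,0,0]}' 1 20; python3 -c "
from h import *
need(480,-249.1,140,0);s=grab('side','s15')
a=cv2.resize(s['img'][150:240,320:440,::-1],None,fx=5,fy=5);cv2.imwrite('pics/s15c.png',a)"
```

```text
time: 16.75
tool_pos: [485.1, -248.8, 138.9]
tcp_rot: [180.0, -0.0, -0.0]
ft_force: [-1.5, 0.4, -1.5]
finger_gap: 18.0
t 16.75 now [ 485.1 -248.8  138.9] yaw -0.01 F [-1.5  0.4 -1.5] M [-0.03  0.63 -0.03] gap 18.0 j6 57.5
slide mm (before twist) [-5.1  0.3 -1.1] (after twist) [-5.1  0.3 -1.1] twist rad -0.0001
```

View pics/s15c.png

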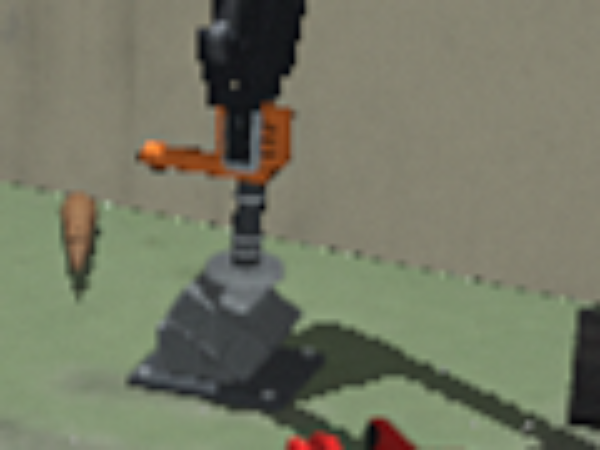

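```bash
python3 -m crank '{"slide":[[-0.001,0,-0.010],[0,0,-0.018],[0,0,-0.020],[0,0,-0.010],[0,0,0],[0,0,0],[0,0,0],[0,0,0]],"twist":[0,0,0,0,0,0,0,0]}' 1 35; python3 -c "
from h import *
need(612.1,-26.6,185,-12.15);s=grab('side','s16')
a=cv2.resize(s['img'][130:220,320:440,::-1],None,fx=5,fy=5);cv2.imwrite('pics/s16c.png',a);s=grab('wrist','w16')"
```

```text
time: 17.6
tool_pos: [483.0, -248.3, 195.5]
tcp_rot: [-179.9, 0.1, -0.0]
ft_force: [-0.8, 0.0, -2.8]
finger_gap: 17.8
t 17.6 now [ 483.  -248.3  195.5] yaw -0.01 F [-0.8  0.  -2.8] M [ 0.03  0.   -0.01] gap 17.8 j6 57.4
slide mm (before twist) [ 129.  -221.8   10.5] (after twist) [  79.5 -243.9   10.5] twist rad 0.2118
```

View pics/s16c.png

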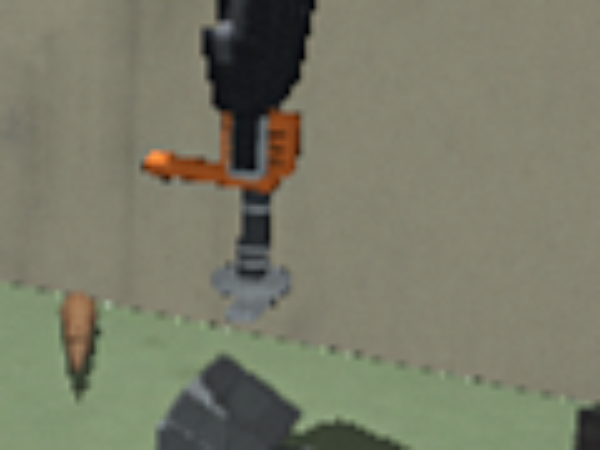

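View pics/w16.png

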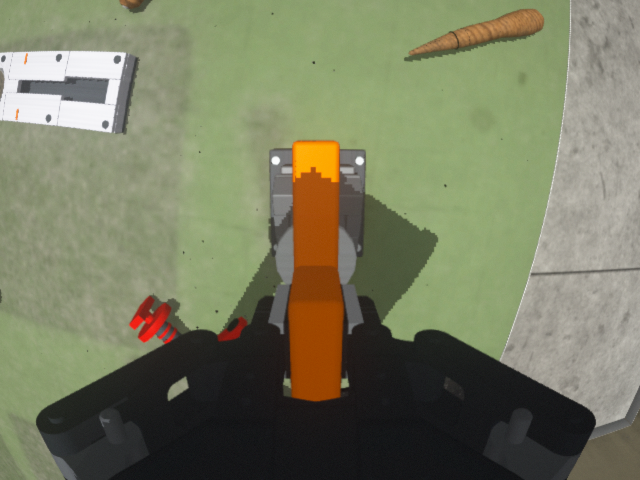

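Run:
```python
from h import *
s=pickle.load(open("w16.pkl","rb"));p=s["pose"];R=Ro.from_euler('xyz',p[1],degrees=True).as_matrix()
a=cv2.resize(s["img"][130:410,230:400,::-1],None,fx=2.14,fy=2.14,interpolation=cv2.INTER_CUBIC);a=cv2.resize(s["img"][210:330,260:370,::-1],None,fx=5,fy=5);cv2.imwrite("pics/w16c.png",a)
tool=lambda u,v,tz:(R.T@(plane(s,u,v,p[0][2]-tz,p)-p[0])).round(1)
for v in(248,252,256,260,264):print("fl",v,tool(276,v,63),tool(356,v,63))
print("armtip",tool(316,141,-1),"blocktop front edge",tool(316,267,-37),"back edge",tool(316,401,-37))
```

```text
fl 248 [  4.9 -23.3  63. ] [ 4.9 22.9 63. ]
fl 252 [  2.5 -23.4  63. ] [ 2.5 23.  63. ]
fl 256 [  0.  -23.5  63. ] [ 0.1 23.1 63. ]
fl 260 [ -2.4 -23.5  63. ] [-2.4 23.2 63. ]
fl 264 [ -4.9 -23.6  63. ] [-4.9 23.3 63. ]
armtip [65.8 -0.3 -1.1] blocktop front edge [ 28.7  -0.3 -37. ] back edge [-22.8  -0.2 -37. ]
```

View pics/w16c.png

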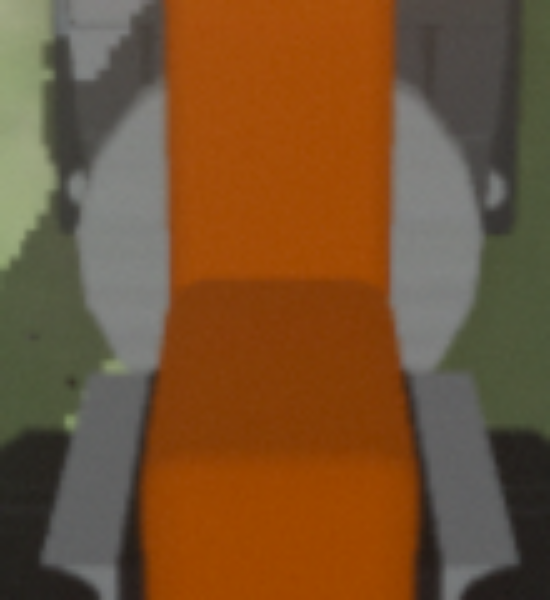

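Run:
```python
from h import *
s=pickle.load(open("w16.pkl","rb"));p=s["pose"];R=Ro.from_euler('xyz',p[1],degrees=True).as_matrix()
tool=lambda u,v,tz:(R.T@(plane(s,u,v,p[0][2]-tz,p)-p[0])).round(1)
print("low front edge (22)",tool(316,266.4,-1),"top front(22)",tool(316,302.2,-37),"top back(-22)",tool(316,401,-37),"tip(70)",tool(316,141,-1),"fl",tool(316,258,63))
# fit: bolt center offset (x0,z0) at handle and tilt d
from scipy.optimize import least_squares
pts=[((22,-18),266.4),((22,18),302.2),((-22,18),401.),((70,-18),141.),((0,-82),258.)]
H=np.array(s["hand_eye"])
def pv(X):
    c=H[:3,:3].T@(np.array(X)-H[:3,3]);r=np.hypot(c[0],c[1]);return s["cy"]+s["fy"]*np.arctan2(r,c[2])*c[1]/r
def f(q):
    x0,z0,d=q;o=[]
    for (bx,bz),v in pts:
        # tool x along, height up = -tool z
        X=x0+bx*np.cos(d)-bz*np.sin(d);h=z0+bx*np.sin(d)+bz*np.cos(d)
        o.append(pv((X,0,-h))-v)
    return o
q=least_squares(f,[0,19,0.0]);print(q.x[:2],np.degrees(q.x[2]),q.fun.round(1))
```

```text
low front edge (22) [16.2 -0.2 -1. ] top front(22) [ 17.1  -0.3 -37. ] top back(-22) [-22.8  -0.2 -37. ] tip(70) [65.8 -0.3 -1.1] fl [-1.1 -0.2 63. ]
[-5.85670828 14.42049306] 2.334874581223445 [-4.4 -0.1  2.2  2.5 -0.2]
```

```bash
python3 -m crank '{"slide":[[0,0,0],[0,0,0],[0.009,-0.024,0],[0.012,-0.036,0],[0.012,-0.036,0],[0.012,-0.036,0],[0.012,-0.036,0],[0.012,-0.036,0]],"twist":[0.106,0.106,0,0,0,0,0,0]}';python3 -m crank '{"slide":[[0.010,-0.030,0.010],[0.002,-0.010,0.015],[0,0,0.010],[0,0,0],[0,0,0],[0,0,0],[0,0,0]],"twist":[0,0,0,0,0,0,0]}'; python3 -c "
from h import *
need(613.6,-26.9,160,-12.15);s=grab('side','s17');
a=cv2.resize(s['img'][170:290,240:400,::-1],None,fx=5,fy=5);cv2.imwrite('pics/s17c.png',a);s=grab('wrist','w17')"
```

```text
time: 18.5
tool_pos: [594.5, -62.4, 196.4]
tcp_rot: [180.0, 0.0, -12.2]
ft_force: [1.1, -0.2, -2.5]
finger_gap: 17.7
time: 19.2
tool_pos: [614.5, -28.3, 162.8]
tcp_rot: [-180.0, -0.1, -12.2]
ft_force: [0.2, -0.3, -2.5]
finger_gap: 17.9
t 19.2 now [614.5 -28.3 162.8] yaw -12.23 F [ 0.2 -0.3 -2.5] M [ 0.04  0.05 -0.02] gap 17.9 j6 94.8
slide mm (before twist) [-1.1 -1.2  2.8] (after twist) [-1.1 -1.2  2.8] twist rad -0.0015
```

View pics/s17c.png

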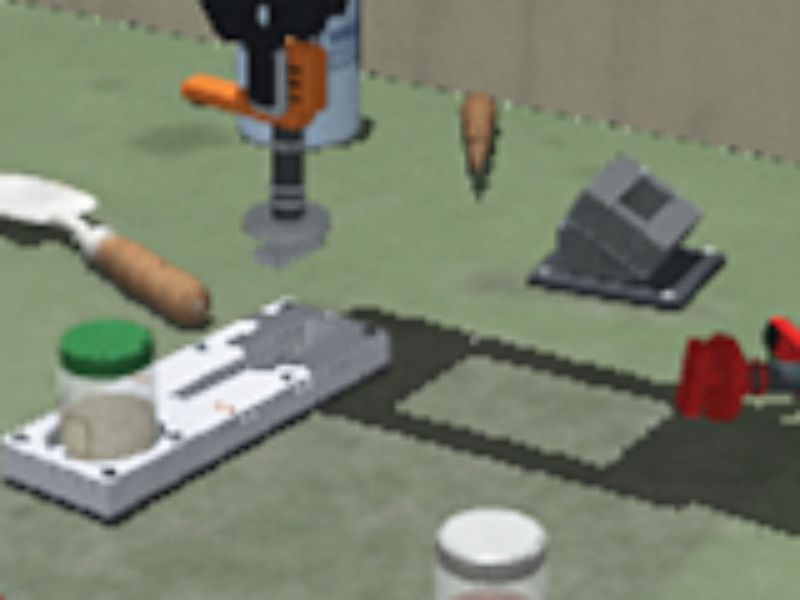

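View pics/w17.png

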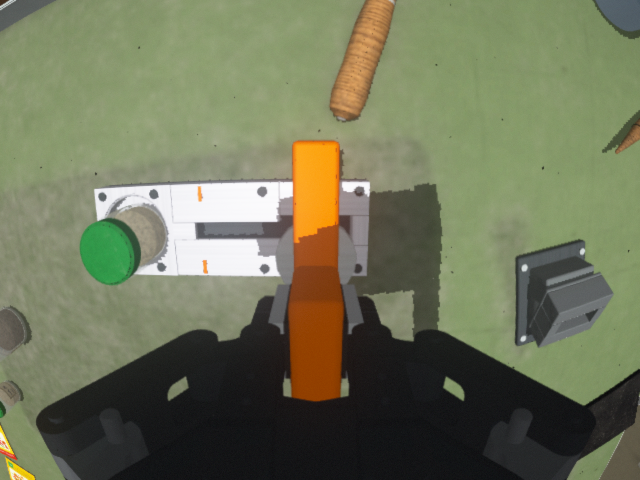

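Run:
```python
from h import *
s=pickle.load(open("w17.pkl","rb"));p=s["pose"];R=Ro.from_euler('xyz',p[1],degrees=True).as_matrix()
m,l,b=blobs(s['img'],(4,100,60),(18,255,255),6)
P=[]
for i,a,c,st in b:
    if c[0]<230 and c[1]<300: X=plane(s,*c,26,p);P.append(X);print(a,c,X.round(1),(R.T@(X-p[0])).round(1))
e=np.mean(P,0);u=np.array([np.cos(np.radians(77.85)),np.sin(np.radians(77.85)),0])
en=e-90*u;print("end",e.round(1),"entry",en.round(1),"in tool",(R.T@(en-p[0])).round(2))
for v in(256,257,258,259,260):print(v,(R.T@(plane(s,316,v,p[0][2]-63,p)-p[0])).round(1),(R.T@(plane(s,316,v,p[0][2]-67.5,p)-p[0])).round(1))
cv2.imwrite("pics/w17c.png",cv2.resize(s["img"][170:330,180:380,::-1],None,fx=3.7,fy=3.7))
S=pickle.load(open("s17.pkl","rb"))
for z in(14.4,19):
  for d in(82,90):
    a,b=proj(S,np.array([614.5-2.5,-28.3,162.8+z-d]));print(z,d,(a-240+.5)*5,(b-170+.5)*5)
```

```text
21 [2.14285714 1.28571429] [916.2 231.2  26. ] [ 239.8 -317.3  137.2]
48 [199.3125 193.875 ] [660.   55.1  26. ] [ 26.7 -91.  136.8]
44 [204.72727273 266.15909091] [601.8  67.7  26. ] [-32.9 -91.  136.7]
end [726. 118.  26.] entry [707.1  30.   26. ] in tool [ 77.99 -76.41 136.9 ]
256 [ 0.   0.2 63. ] [-1.4  0.2 67.5]
257 [-0.6  0.2 63. ] [-2.1  0.2 67.5]
258 [-1.2  0.2 63. ] [-2.7  0.2 67.5]
259 [-1.8  0.2 63. ] [-3.3  0.2 67.5]
260 [-2.4  0.2 63. ] [-3.9  0.2 67.5]
14.4 82 287.236098120587 225.62993772962784
14.4 90 287.5338522314945 239.05874698628025
19 82 287.06425269695103 217.87965207076041
19 90 287.3628150504521 231.3449133367162
```

View pics/w17c.png

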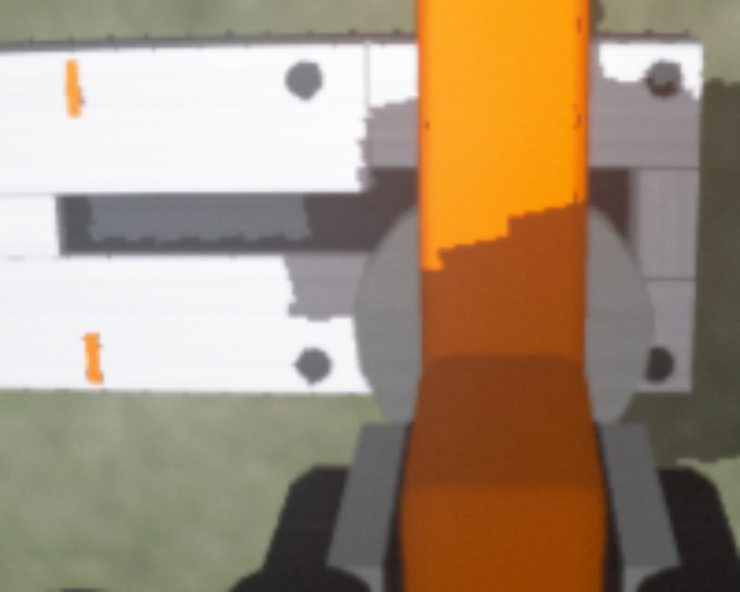

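```bash
python3 -m crank '{"slide":[[-0.001,-0.001,0.012],[0,0,0.015],[0,0,0.010],[0,0,0.004],[0,0,0],[0,0,0],[0,0,0],[0,0,0]],"twist":[0,0,0,0,0,0,0,0]}' 1 30; python3 -c "
from h import *
need(613.6,-26.9,98,-12.15);s=grab('side','s18');
a=cv2.resize(s['img'][180:270,260:380,::-1],None,fx=6,fy=6);cv2.imwrite('pics/s18c.png',a);s=grab('wrist','w18')
cv2.imwrite('pics/w18c.png',cv2.resize(s['img'][170:330,180:380,::-1],None,fx=3.7,fy=3.7))
"
```

```text
time: 20.1
tool_pos: [613.9, -26.1, 121.6]
tcp_rot: [-180.0, -0.1, -12.2]
ft_force: [-0.3, 0.6, -2.1]
finger_gap: 17.6
t 20.1 now [613.9 -26.1 121.6] yaw -12.16 F [-0.3  0.6 -2.1] M [-0.05 -0.   -0.04] gap 17.6 j6 94.9
slide mm (before twist) [-0.1  0.8 23.6] (after twist) [-0.1  0.8 23.6] twist rad -0.0001
```

View pics/s18c.png

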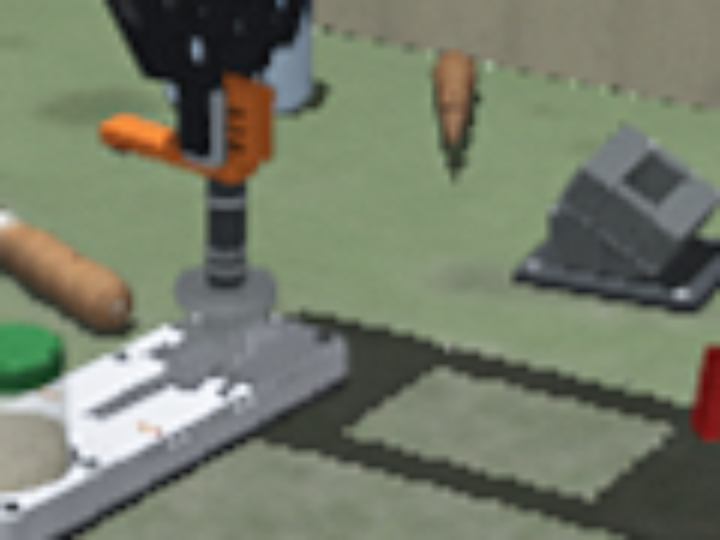

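View pics/w18c.png

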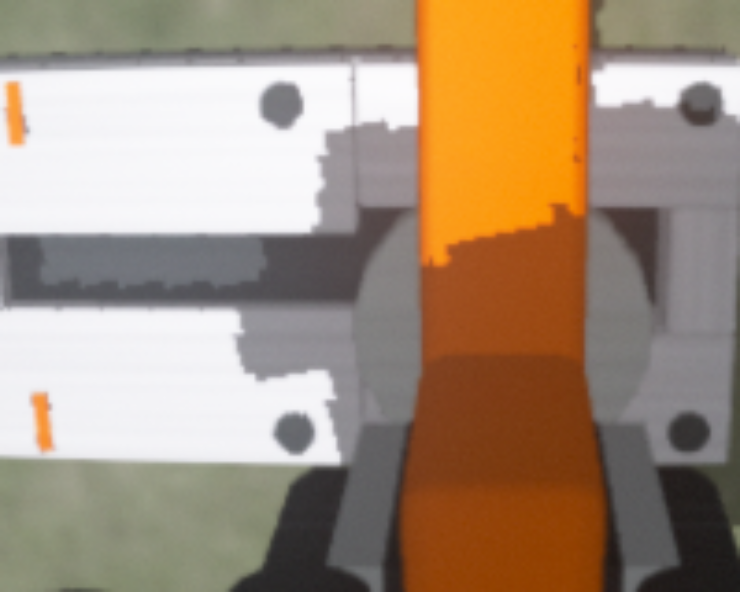

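```bash
python3 - <<'E'
from h import *
s=pickle.load(open("w18.pkl","rb"));p=s["pose"];R=Ro.from_euler('xyz',p[1],degrees=True).as_matrix()
m,l,b=blobs(s['img'],(4,100,60),(18,255,255),15)
for i,a,c,st in b:
    if 100<c[0]<230 and c[1]<300: X=plane(s,*c,26,p);print(a,c,X.round(1),(R.T@(X-p[0])).round(1))
E
python3 -m crank '{"slide":[[0,0,0.007],[0,0,0.006],[0,0,0.003],[0,0,0]],"twist":[0,0,0,0]}'
```

```text
61 [183.47540984 200.08196721] [660.7  55.1  26. ] [ 28.6 -89.2  95.5]
54 [191.12962963 283.51851852] [601.8  67.7  26. ] [-31.6 -89.2  95.4]
time: 20.6
tool_pos: [612.6, -26.0, 103.5]
tcp_rot: [180.0, 0.1, -12.2]
ft_force: [0.1, 0.7, -1.9]
finger_gap: 17.6
```

```bash
python3 -m crank '{"slide":[[0,0,0.003],[0,0,0.002],[0,0,0]],"twist":[0,0,0]}';python3 -m crank '{"slide":[[0,0,0.001],[0,0,0]],"twist":[0,0]}';python3 -c "
from h import *
need(613.6,-26.9,98,-12.15);s=grab('side','s19');
a=cv2.resize(s['img'][180:270,260:380,::-1],None,fx=6,fy=6);cv2.imwrite('pics/s19c.png',a)
"
```

```text
time: 20.9
tool_pos: [613.2, -26.0, 99.4]
tcp_rot: [180.0, 0.0, -12.2]
ft_force: [0.1, -0.1, -2.7]
finger_gap: 17.4
time: 21.1
tool_pos: [613.4, -26.1, 98.8]
tcp_rot: [-180.0, -0.0, -12.2]
ft_force: [0.1, -0.8, -3.1]
finger_gap: 17.9
t 21.1 now [613.4 -26.1  98.8] yaw -12.16 F [ 0.1 -0.8 -3.1] M [-0.02 -0.01  0.  ] gap 17.9 j6 94.9
slide mm (before twist) [0.4 0.8 0.8] (after twist) [0.4 0.8 0.8] twist rad -0.0001
```

View pics/s19c.png

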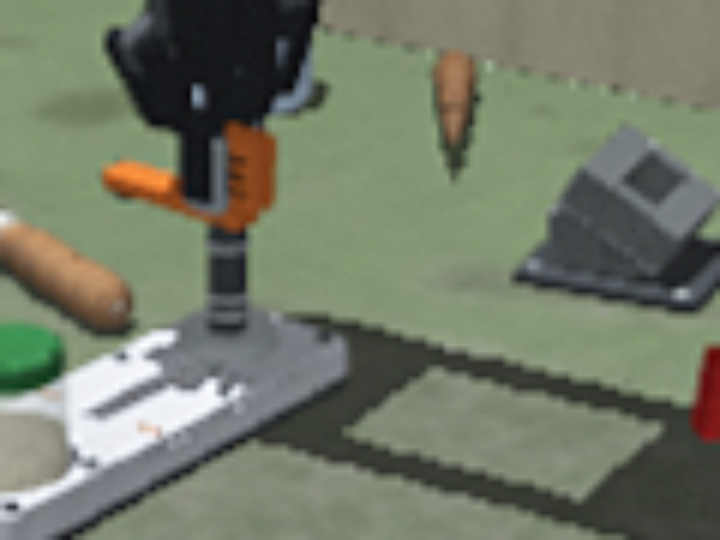

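Close to the rail top; feel for contact in small steps.

```bash
python3 -m crank '{"slide":[[0,0,0.001],[0,0,0.001],[0,0,0]],"twist":[0,0,0]}';python3 -m crank '{"slide":[[0,0,0.001],[0,0,0.001],[0,0,0]],"twist":[0,0,0]}'
```

```text
time: 21.45
tool_pos: [613.6, -26.1, 97.2]
tcp_rot: [-180.0, -0.0, -12.2]
ft_force: [0.0, 0.7, 0.7]
finger_gap: 17.6
time: 21.75
tool_pos: [614.7, -26.3, 96.8]
tcp_rot: [-180.0, -0.2, -12.2]
ft_force: [-1.2, -0.0, 8.4]
finger_gap: 17.5
```

```bash
python3 -m crank '{"slide":[[0,0,0.002],[0,0,0.001],[0,0,0]],"twist":[0,0,0]}' 1 25; python3 -m crank '{"slide":[[0,0,-0.003],[0,0,-0.001],[0,0,0]],"twist":[0,0,0]}' 1 30; python3 -c "
from h import *
need(613.6,-26.9,98,-12.15);s=grab('wrist','w20')
p=s['pose'];R=Ro.from_euler('xyz',p[1],degrees=True).as_matrix()
cv2.imwrite('pics/w20c.png',cv2.resize(s['img'][130:410,130:380,::-1],None,fx=2.1,fy=2.1))
P=[]
m,l,b=blobs(s['img'],(4,100,60),(18,255,255),15)
for i,a,c,st in b:
    if 100<c[0]<230 and c[1]<320: X=plane(s,*c,26,p);P.append(X);print(a,c,X.round(1),(R.T@(X-p[0])).round(1))
for v in (257,258,259): print(R.T@(plane(s,316,v,34,p)-p[0]))
"
```

```text
time: 22.05
tool_pos: [616.2, -26.6, 96.3]
tcp_rot: [-180.0, -0.4, -12.2]
ft_force: [-3.4, 0.5, 18.6]
finger_gap: 17.7
time: 22.35
tool_pos: [614.0, -26.2, 96.3]
tcp_rot: [-180.0, -0.1, -12.2]
ft_force: [1.2, -1.4, 3.0]
finger_gap: 17.4
t 22.35 now [614.  -26.2  96.3] yaw -12.16 F [ 1.2 -1.4  3. ] M [-0.14 -0.32 -0.02] gap 17.4 j6 94.9
slide mm (before twist) [-0.3  0.8 -1.7] (after twist) [-0.3  0.8 -1.7] twist rad -0.0002
78 [169.96153846 207.79487179] [660.3  55.1  26. ] [ 28.  -89.2  70.4]
69 [179.5942029  297.98550725] [601.8  67.8  26. ] [-31.9 -89.3  70.3]
[-0.38986911  0.1574645  62.32401073]
[-0.99824198  0.1582284  62.32303682]
[-1.60768033  0.15899508 62.32206121]
```

View pics/w20c.png

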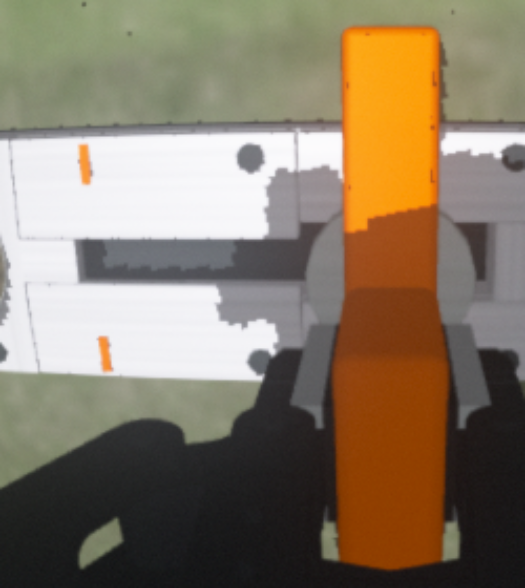

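```bash
python3 -m crank '{"slide":[[0,-0.006,-0.0005],[0,-0.008,0],[0,-0.008,0],[0,-0.008,0],[0,0,0]],"twist":[0,0,0,0,0]}'; python3 -c "
from h import *
need(613.6,-26.9,98,-12.15)"
```

```text
time: 22.9
tool_pos: [620.7, 4.4, 96.5]
tcp_rot: [-180.0, -0.1, -12.1]
ft_force: [4.8, -1.1, 1.4]
finger_gap: 17.9
t 22.9 now [620.7   4.4  96.5] yaw -12.11 F [ 4.8 -1.1  1.4] M [-0.17 -1.15  0.04] gap 17.9 j6 97.8
slide mm (before twist) [-0.3 32.1 -1.5] (after twist) [-0.3 32.1 -1.5] twist rad 0.0007
```

```bash
python3 -m crank '{"slide":[[0.001,-0.006,0],[0.0005,-0.008,0],[0,-0.008,0],[0,-0.008,0],[0,-0.008,0],[0,-0.006,0],[0,0,0]],"twist":[0,0,0,0,0,0,0]}'; python3 -c "
from h import *
need(613.6,-26.9,98,-12.15);s=grab('wrist','w21');s=grab('side','s21')
a=cv2.resize(s['img'][180:280,230:350,::-1],None,fx=6,fy=6);cv2.imwrite('pics/s21c.png',a)
"
```

```text
time: 23.6
tool_pos: [630.7, 47.5, 96.4]
tcp_rot: [-179.9, -0.0, -12.1]
ft_force: [2.3, 0.8, 4.3]
finger_gap: 17.5
t 23.6 now [630.7  47.5  96.4] yaw -12.11 F [2.3 0.8 4.3] M [ 0.2  -0.34 -0.05] gap 17.5 j6 101.7
slide mm (before twist) [-1.1 76.3 -1.6] (after twist) [-1.  76.3 -1.6] twist rad 0.0008
```

View pics/s21c.png

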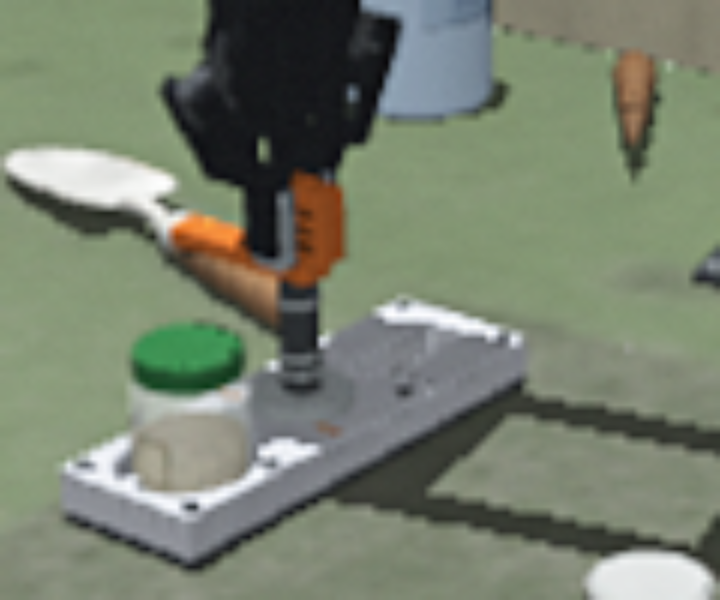

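View pics/w21.png

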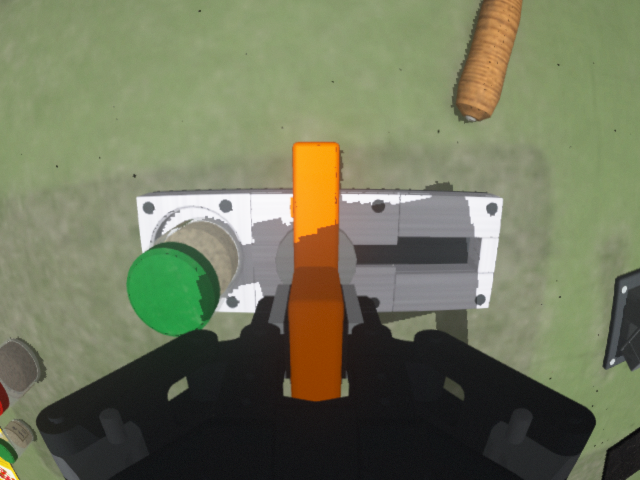

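```bash
python3 -m crank '{"slide":[[0,-0.006,-0.0005],[0,-0.005,0],[0,-0.002,0],[0,0,0],[0,0,0]],"twist":[0,0,0,0,0]}'; python3 -c "
from h import *
need(631,61.4,98,-12.15)"; python3 -m crank '{"slide":[[0,-0.001,0],[0,0,0],[0,0,0]],"twist":[0,0,0]}'; python3 -c "
from h import *
need(631,61.4,98,-12.15)"
```

```text
time: 24.2
tool_pos: [633.0, 58.9, 96.4]
tcp_rot: [-180.0, 0.0, -12.2]
ft_force: [1.6, -1.2, -0.5]
finger_gap: 17.5
t 24.2 now [633.   58.9  96.4] yaw -12.15 F [ 1.6 -1.2 -0.5] M [-0.12 -0.38  0.01] gap 17.5 j6 102.8
slide mm (before twist) [-2.5 -2.  -1.6] (after twist) [-2.5 -2.  -1.6] twist rad -0.0
time: 24.5
tool_pos: [633.1, 59.5, 96.4]
tcp_rot: [180.0, 0.0, -12.2]
ft_force: [1.5, -1.8, -1.3]
finger_gap: 17.6
t 24.5 now [633.1  59.5  96.4] yaw -12.17 F [ 1.5 -1.8 -1.3] M [-0.59 -0.31  0.05] gap 17.6 j6 102.9
slide mm (before twist) [-2.5 -1.4 -1.6] (after twist) [-2.5 -1.4 -1.6] twist rad -0.0003
```

```bash
python3 -m crank '{"slide":[[0,-0.001,0],[0,-0.001,0],[0,0,0],[0,0,0]],"twist":[0,0,0,0]}'; python3 -c "
from h import *
need(631,61.4,98,-12.15)"; python3 -m crank '{"slide":[[0,-0.001,0],[0,0,0],[0,0,0]],"twist":[0,0,0]}'; python3 -c "
from h import *
need(631,61.4,98,-12.15);s=grab('wrist','w22')
cv2.imwrite('pics/w22c.png',cv2.resize(s['img'][170:330,200:460,::-1],None,fx=3,fy=3))"
```

```text
time: 24.9
tool_pos: [633.6, 61.7, 96.5]
tcp_rot: [-180.0, 0.0, -12.2]
ft_force: [2.0, -1.5, -2.7]
finger_gap: 18.0
t 24.9 now [633.6  61.7  96.5] yaw -12.15 F [ 2.  -1.5 -2.7] M [-0.39 -0.34 -0.03] gap 18.0 j6 103.1
slide mm (before twist) [-2.4  0.9 -1.5] (after twist) [-2.4  0.9 -1.5] twist rad -0.0
time: 25.2
tool_pos: [633.7, 62.1, 96.5]
tcp_rot: [180.0, 0.0, -12.2]
ft_force: [0.7, -5.5, -2.8]
finger_gap: 17.5
t 25.2 now [633.7  62.1  96.5] yaw -12.17 F [ 0.7 -5.5 -2.8] M [-1.25 -0.06  0.03] gap 17.5 j6 103.2
slide mm (before twist) [-2.5  1.3 -1.5] (after twist) [-2.5  1.3 -1.5] twist rad -0.0003
```

View pics/w22c.png

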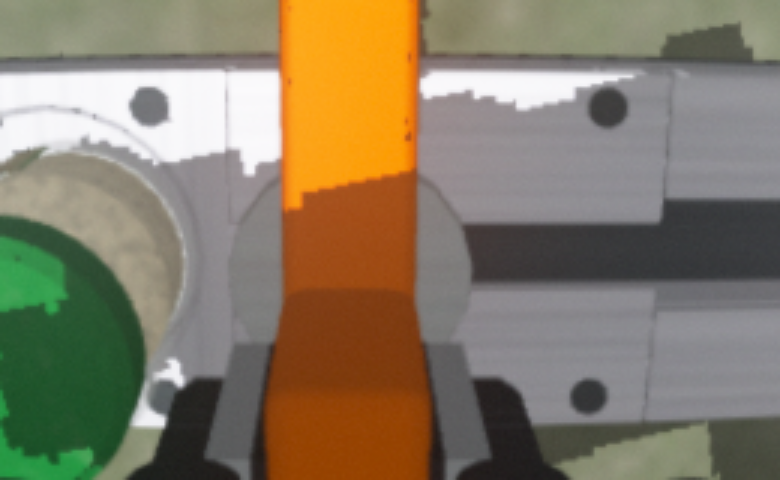

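```bash
python3 -m crank '{"slide":[[0,0.0007,0.0005],[0,0,0],[0,0,0]],"twist":[0,0,0]}' 1 50; python3 -m crank '{"slide":[[0,-0.0003,0],[0,-0.0003,0],[0,-0.0003,0],[0,-0.0003,0],[0,0,0]],"twist":[-0.14,-0.14,-0.14,-0.14,0]}'; python3 -c "
from h import *
need(631.9,64.9,96.4,77.85);s=grab('wrist','w23')"
```

```text
time: 25.55
tool_pos: [633.8, 61.9, 96.4]
tcp_rot: [-180.0, 0.0, -12.2]
ft_force: [-1.3, -2.9, 0.1]
finger_gap: 17.3
time: 26.05
tool_pos: [634.3, 63.0, 96.5]
tcp_rot: [180.0, -0.1, 20.1]
ft_force: [1.3, -4.2, -1.6]
finger_gap: 17.9
t 26.05 now [634.3  63.   96.5] yaw 20.06 F [ 1.3 -4.2 -1.6] M [-0.95 -0.3   0.01] gap 17.9 j6 71.0
slide mm (before twist) [-1.6 -2.6  0.1] (after twist) [ 1.3 -2.8  0.1] twist rad -1.0086
```

View pics/w23.png

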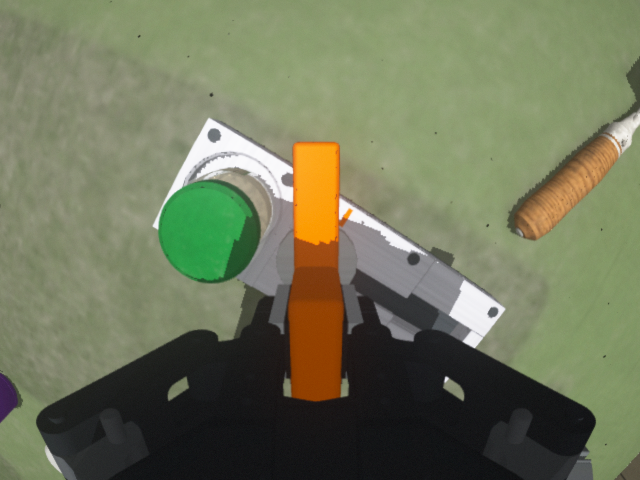

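```bash
python3 -m crank '{"slide":[[0,-0.0002,0],[0,-0.0003,0],[0,-0.0003,0],[0,-0.0003,0],[0,-0.0003,0],[0,-0.0003,0],[0,-0.0003,0],[0,0,0]],"twist":[-0.144,-0.144,-0.144,-0.144,-0.144,-0.144,-0.144,0]}'; python3 -m crank '{"slide":[[0,0,0],[0,0,0]],"twist":[0,0]}'; python3 -c "
from h import *
need(631.9,64.9,96.4,77.85);s=grab('wrist','w24');s=grab('side','s24')
a=cv2.resize(s['img'][180:280,230:350,::-1],None,fx=6,fy=6);cv2.imwrite('pics/s24c.png',a)"
```

```text
time: 26.9
tool_pos: [632.6, 64.4, 96.4]
tcp_rot: [180.0, -0.0, 77.6]
ft_force: [1.0, -3.2, -1.3]
finger_gap: 17.6
time: 27.1
tool_pos: [632.6, 64.5, 96.4]
tcp_rot: [180.0, -0.0, 77.4]
ft_force: [0.2, -3.1, -1.1]
finger_gap: 17.7
t 27.1 now [632.6  64.5  96.4] yaw 77.41 F [ 0.2 -3.1 -1.1] M [-0.82 -0.16 -0.05] gap 17.7 j6 13.8
slide mm (before twist) [ 0.3 -0.7 -0. ] (after twist) [ 0.3 -0.7 -0. ] twist rad -0.0077
```

View pics/w24.png

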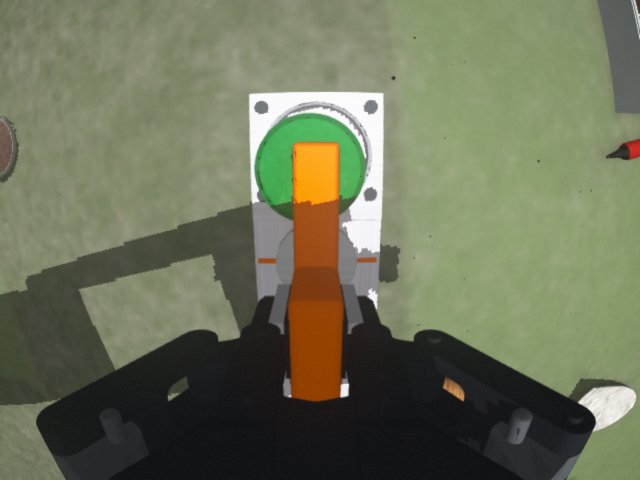

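View pics/s24c.png

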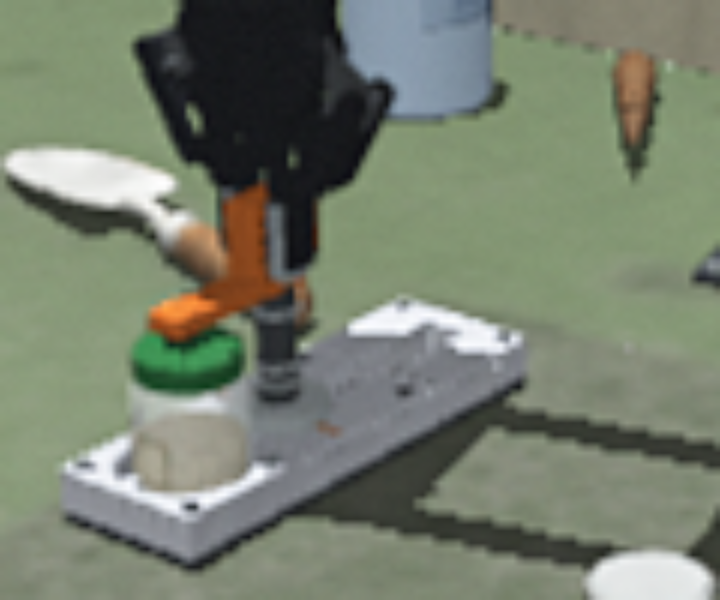

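```bash
python3 -m crank '{"slide":[[-0.0006,0,0.0005],[0,0,0.001],[0,0,0],[0,0,0]],"twist":[-0.008,0,0,0]}' 1 25;  python3 -c "
from h import *
need(631.9,64.9,96.4,77.85)"
```

```text
time: 27.6
tool_pos: [632.8, 64.4, 96.3]
tcp_rot: [179.9, -0.1, 78.1]
ft_force: [-2.6, -0.0, 9.5]
finger_gap: 17.7
t 27.6 now [632.8  64.4  96.3] yaw 78.11 F [-2.6 -0.   9.5] M [-0.44  0.72 -0.1 ] gap 17.7 j6 13.0
slide mm (before twist) [ 0.3 -0.9 -0.1] (after twist) [ 0.3 -0.9 -0.1] twist rad 0.0045
```

Flange is down on the rail (9.5 N). Release and retreat.

```bash
python3 -m crank '{"slide":[[0,0,-0.0005],[0,0,0],[0,0,0],[0,0,0],[0,0,0],[0,0,0],[0,0,0],[0,0,0]],"twist":[0,0,0,0,0,0,0,0]}' 0; python3 -m crank '{"slide":[[0,0,-0.015],[0,0,-0.030],[0,0,-0.040],[0,0,-0.040],[0,0,-0.020],[0,0,0],[0,0,0],[0,0,0]],"twist":[0,0,0,0,0,0,0,0]}'; python3 -c "
from h import *
need(631.9,64.9,96.4,77.85);s=grab('wrist','w25');s=grab('side','s25')
a=cv2.resize(s['img'][180:280,230:350,::-1],None,fx=6,fy=6);cv2.imwrite('pics/s25c.png',a)"
```

```text
time: 28.4
tool_pos: [632.4, 63.8, 95.3]
tcp_rot: [-180.0, -0.0, 78.1]
ft_force: [0.4, -0.4, -0.1]
finger_gap: 85.8
time: 29.2
tool_pos: [631.5, 63.8, 238.7]
tcp_rot: [-179.9, 0.0, 78.1]
ft_force: [0.2, -0.0, 0.0]
finger_gap: 85.6
t 29.2 now [631.5  63.8 238.7] yaw 78.14 F [ 0.2 -0.   0. ] M [ 0.05 -0.01 -0.05] gap 85.6 j6 13.0
slide mm (before twist) [1.100e+00 1.000e-01 1.423e+02] (after twist) [1.100e+00 1.000e-01 1.423e+02] twist rad 0.0051
```

View pics/w25.png

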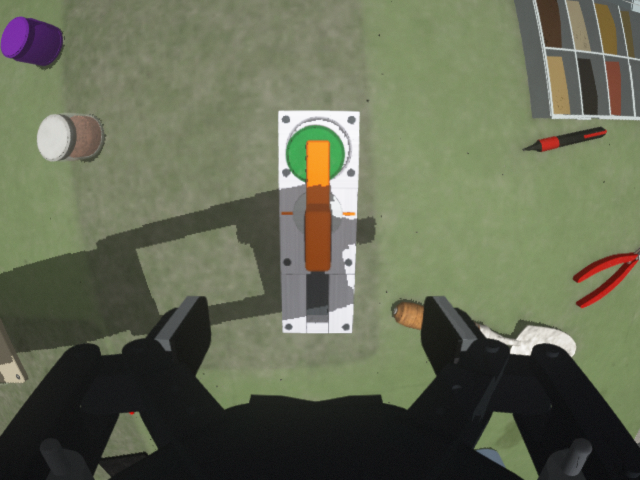

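View pics/s25c.png

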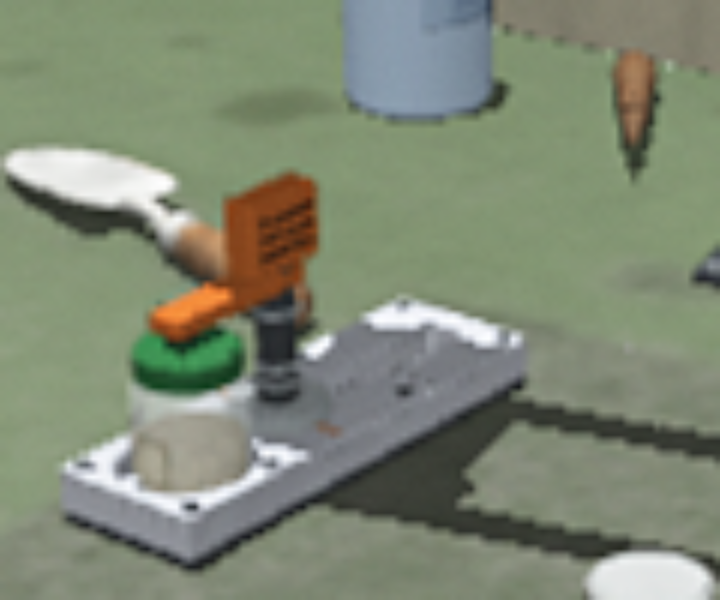

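Run:
```python
from h import *
s=pickle.load(open("w25.pkl","rb"));p=s["pose"]
cv2.imwrite("pics/w25c.png",cv2.resize(s["img"][100:340,260:380,::-1],None,fx=2.5,fy=2.5))
cv2.imwrite("pics/w25d.png",cv2.resize(s["img"][180:250,270:370,::-1],None,fx=7,fy=7))
h=cv2.cvtColor(s["img"],cv2.COLOR_RGB2HSV);m=cv2.inRange(h,np.array((7,150,60)),np.array((18,255,255)))
m[:,:300]=0;m[:,338:]=0
for v,z in((145,108),(160,108),(180,108),(190,108),(245,134),(265,134)):
    q=np.nonzero(m[v])[0];print(v,q.min(),q.max(),plane(s,(q.min()+q.max())/2,v,z-0,p).round(1))
m,l,b=blobs(s['img'],(4,100,60),(18,255,255),6)
for i,a,c,st in b:
    if 270<c[0]<370 and 200<c[1]<225:print(c,a,plane(s,*c,26,p).round(1))
```

```text
145 306 329 [644.2 127.1 108. ]
160 306 329 [642.  116.3 108. ]
180 306 328 [638.6 101.9 108. ]
190 307 328 [637.4  94.5 108. ]
245 306 329 [630.3  60.5 134. ]
265 306 329 [627.4  46.1 134. ]
[317.44590781 207.18250235] 3189 [631.8  67.4  26. ]
[286.82352941 213.        ] 34 [601.5  67.9  26. ]
[348.3   213.275] 40 [660.1  55.5  26. ]
```

View pics/w25d.png

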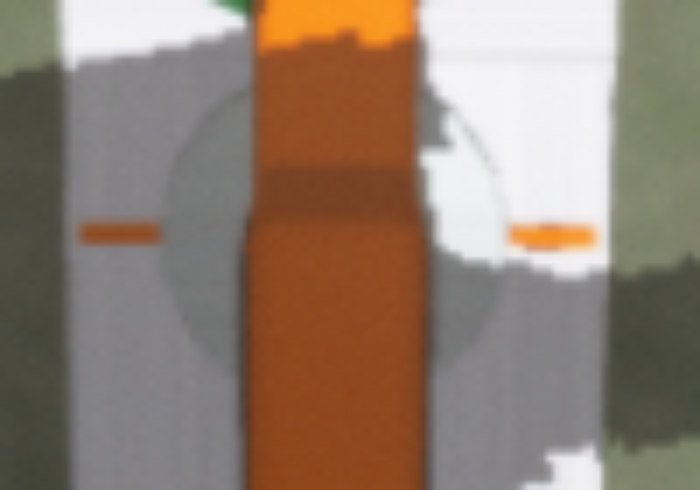

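```bash
python3 -c "
from h import *
a=pickle.load(open('top0.pkl','rb'));s=grab('top','t26');b=grab('side','s26')
for k,lo,hi in(('red',(0,200,100),(4,255,255)),('green',(50,120,60),(75,255,255)),('white',(0,0,215),(180,25,255))):
  for x in(a,s):
    m,l,bb=blobs(x['img'],lo,hi,60);print(k,[(c.round(1).tolist(),int(n)) for i,n,c,st in bb if 150<c[0]<300 and 200<c[1]<310])"
```

```text
red [([212.1, 218.5], 196)]
red [([212.0, 218.5], 198)]
green [([183.3, 254.7], 98), ([214.6, 263.9], 224)]
green [([183.3, 254.8], 100)]
white [([268.4, 284.0], 193)]
white [([268.3, 284.1], 187)]
```

View pics/s26.png

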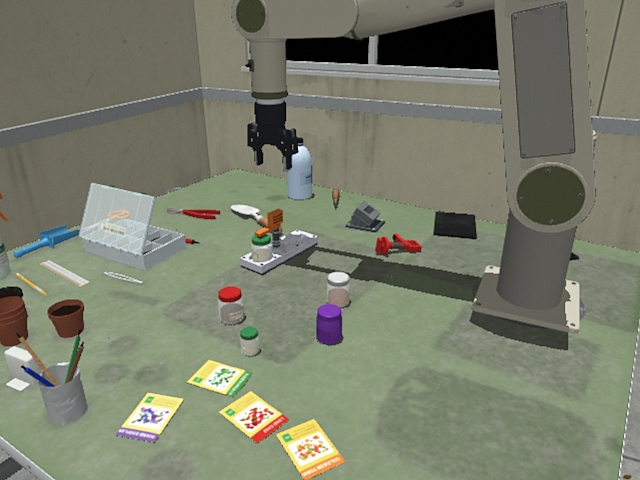

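The red lid (231,300), the white lid (338,285), and the purple and small green jars are where they started. The gripper is clear of everything, so I'm handing in.

```bash
python3 -c "
from bench import hand_in
print(hand_in())"
```

```text
the job is handed in; nothing more can be done
None
```

The job is finished and handed in at about 29 s of the 58 s allowed; no verdict was reported. The larger green-lidded jar stands upright in the nest. The clamp bolt is locked at the slot's end with its arm over the jar's lid.

**How the bolt was set:** The tool could only point down, so I pulled the bolt partly out of its slanted stand. I then pushed the head against the socket wall, which turned the bolt upright in the grip. After that it went into the wide entry with the arm sideways, slid to the slot's end, took a quarter turn and was released.

**Last checks:**
- **Bolt position:** the flange is centred between the orange dashes to about 1 mm.
- **Bolt angle:** the arm points 78.3°, against 77.85° for the rail's axis.
- **Jar:** its lid measured about 2.5 mm off the nest's centre, which is within the nest's 4 mm of play.
- **Other jars:** the red and white lids are within 0.1 pixel of their starting places in the top view. The small green jar did not move either, and the purple jar and the red bolt look undisturbed in the side view.
- **Robot:** the gripper is open and raised clear of everything, and the wrist force reads about zero.

**Disagreements:** The side forces, up to about 5.5 N in the nest, the slot and at the slot's end, suggest my positions were about 1 mm off; I eased the tool over each time. I did not measure the gap between the pad and the lid directly. The side view shows the pad above the lid, and the flange is down on the rail.

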